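# Load the tape station and hold its tension arm wound to the stop

## Task

On this model-making table, put the tape roll with the blue core on the blue hub of the tape station and the roll with the orange core on the orange hub, each lying flat on the plate, and let go of them. Then, with the gripper's fingers, swing the spring-loaded tension arm (the one that carries the black roller) all the way to its red stop post and hold it there so that the tape can be threaded: finish while still holding it against its spring. Leave the green-cored spare roll and the other things on the table where they are.

Things in the scene. Friction and masses are not known exactly. Their poses are not given: they have to be found in the camera images.
- station: Fixed aluminium plate of the tape station, 170 mm (its x) by 310 mm (its y), 12 mm thick. Origin at the centre of its underside, on the table, z up. In its frame the hubs stand at about (20, 100) and (20, 10) mm, either way round, and the tension arm's pivot at (60, -100) mm.
- stop_post (a point): Top of the red stop post on the plate, 12 mm in diameter, 46 mm above the table, beside the bar of the tension arm 50 mm from the pivot on the side of the hubs. (A steel rest post, 38 mm high, stands on the bar's other side.)
- hub_blue: Fixed blue hub on the station plate: upright post 30 mm in diameter, 25 mm high, its top 7 mm tapering to 20 mm. Origin at the centre of its foot, on the plate's upper face (12 mm above the table).
- hub_orange: Fixed orange hub on the station plate: upright post 20 mm in diameter, 25 mm high, its top 7 mm tapering to 10 mm. Origin at the centre of its foot, on the plate's upper face (12 mm above the table).
- roll_blue: Roll of cream tape on its blue core, lying flat with its hole upright: outer diameter 60 mm, hole 36 mm, 30 mm high, 50 to 110 g. Origin at the centre of its underside, z up. Belongs on the blue hub.
- roll_orange: Roll of cream tape on its orange core, lying flat with its hole upright: outer diameter 56 mm, hole 26 mm, 30 mm high, 50 to 110 g. Origin at the centre of its underside, z up. Belongs on the orange hub.
- roll_green: Roll of cream tape on its green core, lying flat with its hole upright: outer diameter 58 mm, hole 30 mm, 30 mm high, 50 to 110 g. Origin at the centre of its underside, z up. A spare with no hub: leave it alone.
- pivot (a point): Point on the upright axis of the tension arm's hinge, 35 mm above the table.
- roller (a point): Middle of the gripping part of the black roller: a fixed upright cylinder 16 mm in diameter at the free end of the tension arm, 100 mm from the hinge axis, standing from 40 to 88 mm above the table; this point is 65 mm above the table. The arm's steel bar below it is 14 mm wide, its top 39 mm above the table.
- tension_arm (a joint): Angle (rad) of the sprung arm: 0 at rest, growing clockwise seen from above, 1.05 at the stop (bar against the red post). In the station's frame it points from the pivot at 215 degrees (from x towards y) at rest, 155 at the stop. The spring pulls back to 0 with about 4 N at the roller at rest, rising evenly to 8 N at the stop; let go, the arm swings back.
- glue_bottle: White glue bottle with a red band and pointed nozzle, 36 mm diameter, 100 mm high; origin under its centre. Leave it alone.
- glue_stick: White glue stick with a blue foot, 30 mm diameter, 98 mm high, standing; origin under its centre. Leave it alone.
- blue_cap: Loose blue cap, 34 mm diameter, 30 mm high; origin under its centre. Leave it alone.
- scissors: Scissors lying flat, about 200 mm long, 90 mm wide and 10 mm high; origin near the screw on the table, x towards the points. Leave them alone.
- model_tower: Cardboard and paper model tower, 45 by 55 mm, 115 mm high; origin under its centre. Leave it alone.
- pencil: Flat red pencil, 130 by 12 by 8 mm, along its x; origin under its centre. Leave it alone.
Things that resemble listed ones, but are neither listed nor needed, are in the scene too. Leave any yellow look-alike of the roll_blue alone.

How it is judged:
By the outcome, as a careful person would: the job done as asked, in the order asked, and still so for the second after the job is handed in, while the arm keeps its last pose, push and grip.
It also fails if it takes over 69 s, if anything falls off the work surface, if the arm or the gripper's body presses on something with over 40 N, if the wrist force passes 120 N, or if a joint passes its speed limit or range.

## Robot

A 6-joint arm with a two-finger parallel gripper is mounted at the origin on the work surface. World frame = base frame: x ahead of the robot, y to its left, z up, the work surface at z = 0. Lengths are in m, angles in rad, forces in N, time in s.
With the tool pointing down it reaches from about 0.25 to 0.8 m from the base axis. Payload 3.9 kg.
Tool frame: the origin (TCP) lies midway between the tips of the shut fingers; the grasp point (between the pads) lies 19 mm behind it; z points along the fingers, y is the direction in which the jaws open and shut (so a half turn about z gives the same grasp; the last joint's range is limited). The gripper opens to 85 mm and grips with 20 to 120 N. Pads are 22 mm wide; open, the fingers measure 114 mm over their backs; the gripper's body (76 mm by 85 mm) begins 54 mm behind the grasp point. The pads swing forward as they close: fully open they stand 13 mm farther back than shut.
Start: joints at [-1.342, 0.26, -0.138, 1.173, 0, 1.571], TCP at [0.119, -0.511, 0.231] pointing down, gripper open.
Joint ranges: [-2.78, 2.78], [-0.83, 1.72], [-1.28, 1.37], [-1.9, 2.12], [-1.57, 1.48], [-3.14, 3.14]. Speed limits (rad/s): [2.57, 2.57, 3.14, 3.14, 3.14, 3.14].

## Interface

Orientations are given as a unit quaternion [w, x, y, z].
In Python, from rig import sensors, snapshot, order gives the robot as it stands.
- The arm moves only by the tool arm_command, never from a script. Its argument "moves" is one flat list of numbers, 6 for each row, row after row: the shift along the tool's x, y, z as a fraction of full scale, then the turn, a rotation vector about the tool's x, y, z as a fraction of full scale. A call has 1 to 5 rows; each row is the pose to reach, as a shift and turn from the pose commanded when the call began, along the tool's axes at that moment, turning the shorter way round; what a row does not reach only later rows make up. Full scale, the value 1, is 1 m for a shift and 180 degrees for a turn. A row lasts 1/12 s, in which the tool goes at most 41.7 mm and 7.16 degrees, less where a joint would pass 70% of its speed; a pose out of reach is approached as far as the arm can. A call with a number of a shift or a turn outside -1 to 1 is refused whole. A call with a gripper value outside its range is refused whole. "jaw" is the closure, from 0 (fully open) to 1 (shut), set as the call begins (left out, the last holds). The fingers move at their own pace and stop on an object; the grip force is fixed at half the most. Time passes only in rows, so rows that repeat a pose let the fingers close. It gives the time, the measured TCP pose, the force and the opening at its end, in the units of the state.
- sensors.get_obs(): the state, without advancing time (a new reading comes with each control period).
- snapshot(name): name is "scene" or "side" or "wrist"; returns a dict with "pixels" (420x560x3 uint8, red, green, blue), "vertical_fov" (degrees; the focal length in pixels is half the picture's height over the tangent of half this angle, whatever the lens; pixels are square), "cx", "cy" (the principal point, pixels), "position" and "attitude" of the camera in the world; the wrist camera has in their place "hand_eye" (4x4, takes a point from camera to tool coordinates, whose origin is the TCP and whose axes are the flange's). Camera axes: x right, y down, z forward; pixel columns grow to the right and rows downward; lengths in m; the calibration is good to about 2 mm. A picture is of the moment at which its call begins: read the wrist's pose just before it. There is no depth.
- order.finish_job(): hands the job in, once; it reports no verdict.
The state is a dict: "clock": time; "q": joint angles; "qvel": joint speeds; "tau": joint torques, N m; "position": TCP position; "eef_rot": TCP orientation; "wrist_force": force on the tool from outside, world axes, zero at the start; "torque": the same for the moment, N m; "opening": opening from 0.0 (shut) to 1.0 (fully open).
Only numpy, scipy, OpenCV 4.12 (cv2) and the standard library are available. Lean on these libraries where they do the work, as an engineer would, in place of code of your own. Each camera call takes 0.05 s, during which the arm holds its last target.

## Working session

There is one attempt and no reset: what is moved stays moved. The work goes in short steps, Python scripts to look and compute and a tool call to move; the robot and the scene stay as the last step left them, time stands still between calls to the robot, and variables do not carry over. Pictures are saved under pics/ and viewed, and the job is handed in when it is done.

Besides the shell and the picture viewer there is one more tool, called after "Request:" as name(argument=value, ...), one argument or row to a line, values as JSON. arm_command: Moves the arm, as the interface text tells. Its arguments: {"type":"object","properties":{"moves":{"type":"array","items":{"type":"number"}},"jaw":{"type":"number"}},"required":["moves"]}

```bash
ls; mkdir -p pics; cat > h.py <<'E'
import numpy as np, cv2
from rig import sensors, snapshot, order
from scipy.spatial.transform import Rotation as R
def Rq(q): return R.from_quat([q[1],q[2],q[3],q[0]])
def cam(name):
    o=sensors.get_obs(); s=snapshot(name); im=np.array(s["pixels"])
    f=im.shape[0]/2/np.tan(np.radians(s["vertical_fov"]/2))
    if name=="wrist":
        T=np.eye(4);T[:3,:3]=Rq(o["eef_rot"]).as_matrix();T[:3,3]=o["position"]
        T=T@np.array(s["hand_eye"])
    else:
        T=np.eye(4);a=np.array(s["attitude"])
        T[:3,:3]=Rq(a).as_matrix() if a.size==4 else a.reshape(3,3)
        T[:3,3]=s["position"]
    return dict(im=im,f=f,cx=s["cx"],cy=s["cy"],T=T)
def ray(c,u,v):
    d=c["T"][:3,:3]@np.array([(u-c["cx"])/c["f"],(v-c["cy"])/c["f"],1]); return c["T"][:3,3],d
def onz(c,u,v,z):
    p,d=ray(c,u,v); return p+d*(z-p[2])/d[2]
def proj(c,P):
    q=c["T"][:3,:3].T@(np.array(P)-c["T"][:3,3]); return c["f"]*q[0]/q[2]+c["cx"],c["f"]*q[1]/q[2]+c["cy"]
def save(c,fn,k=1): cv2.imwrite("pics/"+fn,cv2.resize(cv2.cvtColor(c["im"],cv2.COLOR_RGB2BGR),None,fx=k,fy=k,interpolation=cv2.INTER_CUBIC))
E
python3 - <<'E'
from h import *
import pickle
print(sensors.get_obs())
C={}
for n in ["scene","side","wrist"]:
    c=cam(n);C[n]=c;save(c,n+"0.png",1.4);print(n,c["f"],c["cx"],c["cy"],c["T"].round(3).tolist())
pickle.dump(C,open("c0.pkl","wb"))
E
```

```text
pics
{'clock': 0.0, 'q': array([-1.34198834e+00,  2.60678616e-01, -1.39410773e-01,  1.17269071e+00,
       -1.77616545e-05,  1.57080374e+00]), 'qvel': array([-1.14552273e-03, -1.29191789e-04, -9.55771589e-04, -1.06439514e-03,
       -4.46107778e-04, -3.83491533e-05]), 'tau': array([ 1.36413117e-03, -4.05677819e+01,  2.53923029e+01,  1.87466660e-02,
        1.80406005e-04,  2.47093460e-06]), 'position': array([ 0.11891479, -0.51063805,  0.23045196]), 'eef_rot': array([-9.84385356e-04,  9.93462931e-01,  1.14150870e-01, -1.22054485e-04]), 'wrist_force': array([-0.31411913,  0.03879533, -0.11945965]), 'torque': array([-0.00225891,  0.01772508,  0.03646597]), 'opening': 0.9960124336873718}
scene 408.7886530692727 272.95844866611407 210.33598721885537 [[-0.365, 0.783, -0.503, 1.052], [0.931, 0.3, -0.208, 0.181], [-0.012, -0.544, -0.839, 0.913], [0.0, 0.0, 0.0, 1.0]]
side 426.93576829181256 279.2684773922248 212.04684308813444 [[-1.0, -0.026, 0.016, 0.521], [-0.03, 0.749, -0.662, 0.63], [0.005, -0.662, -0.749, 0.823], [0.0, 0.0, 0.0, 1.0]]
wrist 301.6796202865713 278.2612153981582 207.48384600197562 [[0.227, -0.922, -0.314, 0.2], [-0.974, -0.215, -0.072, -0.493], [-0.001, 0.322, -0.947, 0.372], [0.0, 0.0, 0.0, 1.0]]
```

View pics/scene0.png

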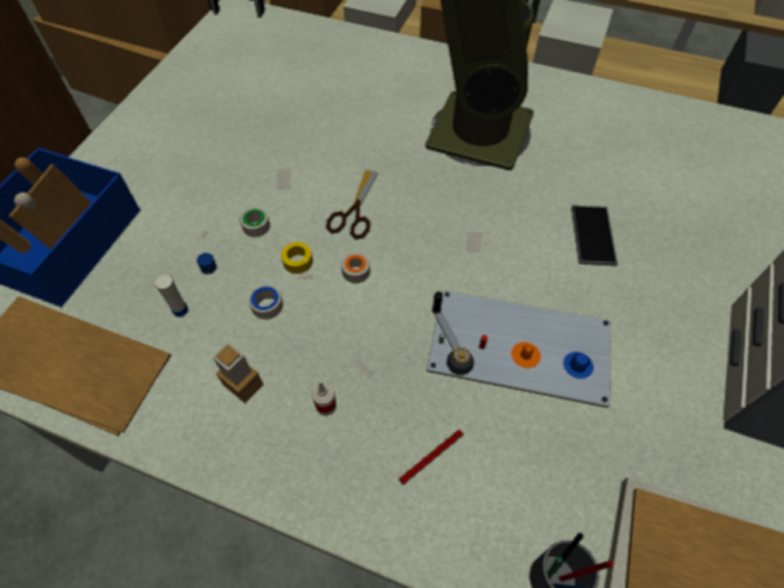

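View pics/side0.png

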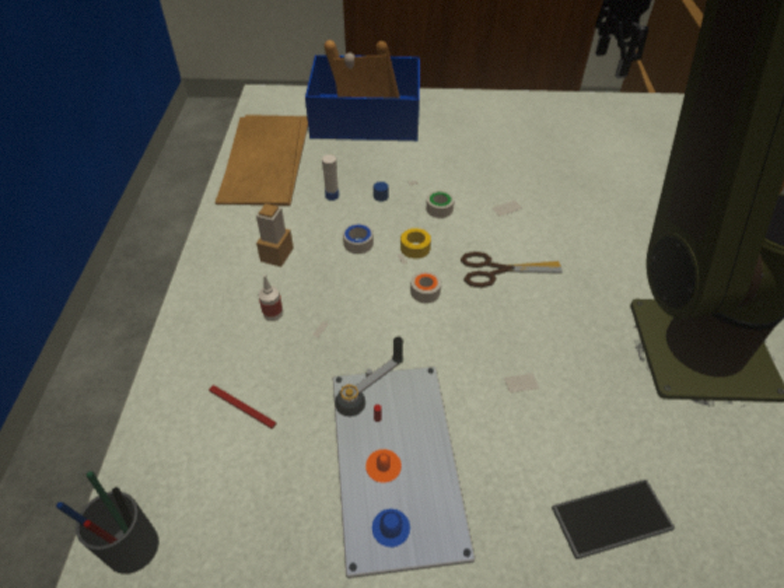

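View pics/wrist0.png

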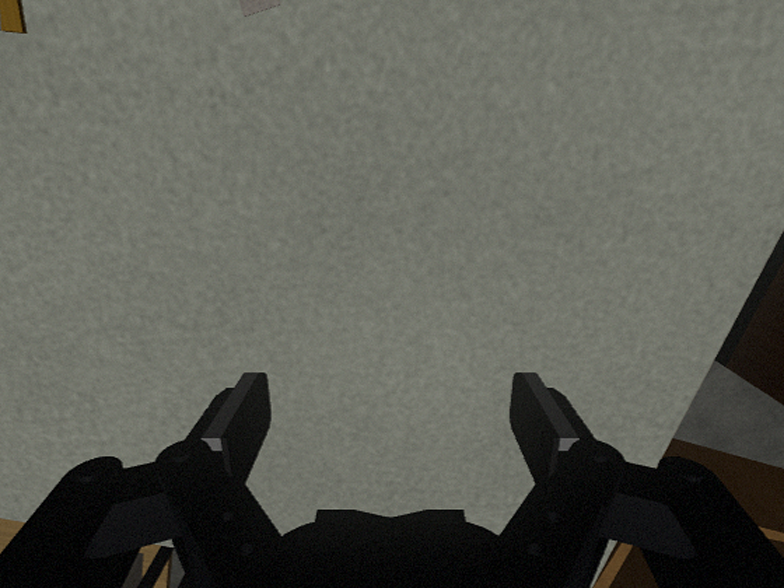

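The scene view (1.4x) shows the blue roll at (266,301), the orange roll at (355,266), the green one at (255,220) and the yellow look-alike at (297,256). It also shows the orange hub at (526,353), the blue hub at (578,363), the red post at (483,342) and the roller at (437,302). The side view agrees. Next I'll measure from both views.

```bash
python3 - <<'E'
from h import *
import pickle
C=pickle.load(open("c0.pkl","rb"))
k=1.4
hv={n:cv2.cvtColor(C[n]["im"],cv2.COLOR_RGB2HSV) for n in C}
def blob(n,uv,lo,hi,r=22):
    m=cv2.inRange(hv[n],np.array(lo),np.array(hi))
    u,v=np.array(uv)/k; M=np.zeros_like(m); cv2.circle(M,(int(u),int(v)),r,255,-1); m&=M
    cs,_=cv2.findContours(m,cv2.RETR_EXTERNAL,cv2.CHAIN_APPROX_NONE)
    c=max(cs,key=cv2.contourArea); (x,y),w,h=cv2.minAreaRect(c); mm=cv2.moments(c)
    e=cv2.fitEllipse(c)
    return e[0],len(c),cv2.contourArea(c),(mm["m10"]/mm["m00"],mm["m01"]/mm["m00"])
B=([105,110,50],[128,255,255]);O=([3,120,80],[14,255,255]);G=([45,60,40],[85,255,255]);Y=([20,120,60],[32,255,255])
items=dict(rblue=((266,301),(358,236),B,.03),rorange=((355,266),(426,286),O,.03),rgreen=((255,220),(440,202),G,.03),ryel=((297,256),(415,241),Y,.03),
 hubo=((526,355),(384,466),O,.012),hubb=((578,365),(391,527),B,.012))
for nme,(a,b,(lo,hi),z) in items.items():
    for n,uv in (("scene",a),("side",b)):
        e,l,ar,m=blob(n,uv,lo,hi); print(nme,n,np.round(e,1),ar,onz(C[n],*e,z)[:2].round(4),onz(C[n],*m,z)[:2].round(4))
for n,uvs in (("scene",[(445,293),(606,323),(605,400),(432,366)]),("side",[(431,370),(339,380),(353,567),(467,552)])):
    for u,v in uvs: print(n,"corner screw",onz(C[n],u/k,v/k,.013)[:2].round(4))
E
```

```text
rblue scene [188.6 212.6] 223.5 [ 0.6058 -0.2382] [ 0.6058 -0.2382]
rblue side [255.1 166.3] 141.0 [ 0.6091 -0.2364] [ 0.609  -0.2364]
rorange scene [253.4 187.8] 137.0 [ 0.4737 -0.1128] [ 0.4737 -0.1128]
rorange side [303.9 200.8] 137.5 [ 0.4764 -0.1119] [ 0.4764 -0.1119]
rgreen scene [180.6 155.1] 147.0 [ 0.4418 -0.3504] [ 0.4418 -0.3504]
rgreen side [314.1 141.7] 110.0 [ 0.4449 -0.3478] [ 0.4447 -0.3478]
ryel scene [211.5 183.3] 359.0 [ 0.5    -0.2245] [ 0.5    -0.2247]
ryel side [296.4 173. ] 352.0 [ 0.4958 -0.2139] [ 0.4958 -0.2139]
hubo scene [375.2 253.2] 276.5 [0.5379 0.2376] [0.538  0.2376]
hubo side [273.5 332.4] 442.0 [0.5403 0.2389] [0.5403 0.2389]
hubb scene [412.6 260.3] 289.5 [0.5244 0.3266] [0.5244 0.3267]
hubb side [278.8 376.6] 526.0 [0.5268 0.3278] [0.5268 0.3278]
scene corner screw [0.4664 0.0668]
scene corner screw [0.4241 0.3582]
scene corner screw [0.5739 0.3814]
scene corner screw [0.6183 0.0925]
side corner screw [0.4682 0.0705]
side corner screw [0.6166 0.0949]
side corner screw [0.5734 0.3809]
side corner screw [0.425  0.3574]
```

```bash
python3 - <<'E'
from h import *
import pickle
C=pickle.load(open("c0.pkl","rb"))
a=C["scene"]["im"][195:300,295:445];b=C["side"]["im"][235:420,225:345]
cv2.imwrite("pics/z1.png",cv2.resize(a[:,:,::-1],None,fx=5,fy=5,interpolation=2))
cv2.imwrite("pics/z2.png",cv2.resize(b[:,:,::-1],None,fx=3.2,fy=3.2,interpolation=2))
E
```

```text
(no output)
```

View pics/z1.png

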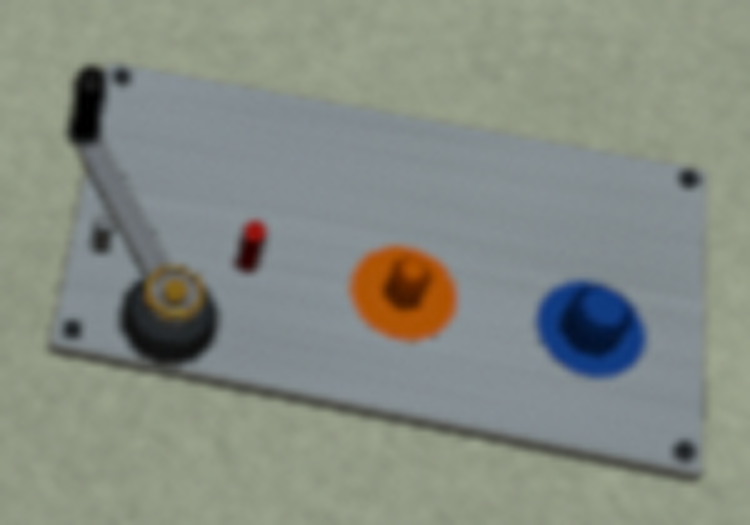

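View pics/z2.png

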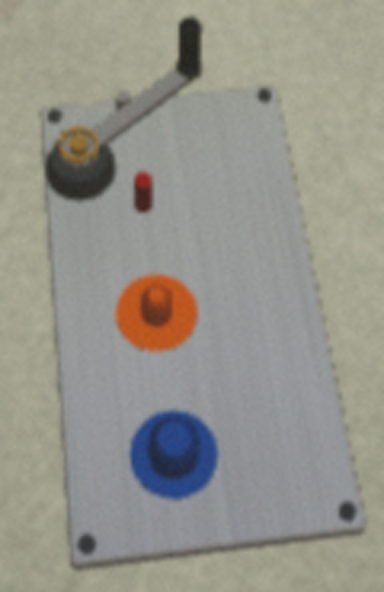

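```bash
cat >> h.py <<'E'
def goto(x,y,z,psi):
    """print shift (tool axes, m) and turn (fraction) from measured pose to tool-down pose"""
    o=sensors.get_obs(); Rc=Rq(o["eef_rot"]); p=np.array(o["position"])
    a=np.radians(psi); Rt=R.from_matrix(np.array([[np.cos(a),np.sin(a),0],[np.sin(a),-np.cos(a),0],[0,0,-1]]).T) 
    d=Rc.inv().apply(np.array([x,y,z])-p); w=(Rc.inv()*Rt).as_rotvec()/np.pi
    X=Rc.apply([1,0,0])
    print("t %.2f"%o["clock"],"pos",p.round(4),"psi %.1f"%np.degrees(np.arctan2(X[1],X[0])),"open %.3f"%o["opening"],"F",np.round(o["wrist_force"],1),"q",np.round(o["q"],2))
    print("shift",d.round(4),"turn",w.round(4),"rows",max(np.linalg.norm(d)/.0417,np.linalg.norm(w)*180/7.16).round(1))
E
python3 - <<'E'
from h import *
import pickle
C=pickle.load(open("c0.pkl","rb"))
for nm,a,b in (("stick base",(180,311),(332,197)),("bottle base",(325,408),(272,314)),("tower base",(240,390),(275,258)),("cap",(207,268),(381,196))):
    print(nm,onz(C["scene"],a[0]/1.4,a[1]/1.4,0)[:2].round(3),onz(C["side"],b[0]/1.4,b[1]/1.4,0)[:2].round(3))
goto(.607,-.2375,.17,60)
E
```

```text
stick base [ 0.674 -0.386] [ 0.674 -0.381]
bottle base [ 0.751 -0.052] [ 0.75 -0.05]
tower base [ 0.774 -0.202] [ 0.767 -0.191]
cap [ 0.569 -0.39 ] [ 0.569 -0.388]
t 0.15 pos [ 0.1189 -0.5108  0.2306] psi 13.1 open 1.002 F [-0.1  1.  -0. ] q [-1.34  0.26 -0.14  1.17  0.    1.57]
shift [ 0.5373 -0.1554  0.0609] turn [-5.000e-04 -2.000e-04 -2.605e-01] rows 13.5
```

Request:
arm_command(
  moves=[0.2,-0.055,0,0,0,-0.1,0.2,-0.055,0,0,0,-0.1,0.2,-0.055,0,0,0,-0.13,0.2,-0.055,0,0,0,-0.17,0.2,-0.055,0,0,0,-0.2],
)

```text
clock: 0.57
position: [0.3026, -0.4111, 0.2311]
eef_rot: [-0.0, 0.909, 0.417, 0.0]
wrist_force: [-0.9, -0.2, -0.4]
opening: 1.002
```

```bash
python3 -c "
from h import *
goto(.607,-.2375,.17,60)"
```

```text
t 0.57 pos [ 0.3026 -0.4111  0.2311] psi 49.2 open 1.002 F [-0.9 -0.2 -0.4] q [-0.94  0.24 -0.17  1.16  0.    1.35]
shift [0.3302 0.1172 0.0611] turn [-0.0001 -0.0001 -0.0598] rows 8.5
```

Request:
arm_command(
  moves=[0.33,0.117,0.061,0,0,-0.06,0.33,0.117,0.061,0,0,-0.06,0.33,0.117,0.061,0,0,-0.06,0.33,0.117,0.061,0,0,-0.06,0.33,0.117,0.061,0,0,-0.06],
)

```text
clock: 0.98
position: [0.4816, -0.3102, 0.195]
eef_rot: [-0.0, 0.867, 0.498, -0.0]
wrist_force: [0.7, -1.4, 0.6]
opening: 1.0
```

```bash
python3 -c "
from h import *
goto(.607,-.2375,.17,60)"
```

```text
t 0.98 pos [ 0.4816 -0.3102  0.195 ] psi 59.7 open 1.000 F [ 0.7 -1.4  0.6] q [-0.57  0.36 -0.09  1.12 -0.    1.53]
shift [0.126  0.0717 0.025 ] turn [-0.0001  0.     -0.0015] rows 3.5
```

Request:
arm_command(
  moves=[0.126,0.072,0.025,0,0,0,0.126,0.072,0.025,0,0,0,0.126,0.072,0.025,0,0,0,0.126,0.072,0.025,0,0,0,0.126,0.072,0.025,0,0,0],
)

```text
clock: 1.4
position: [0.6095, -0.2358, 0.1682]
eef_rot: [-0.001, 0.866, 0.5, 0.0]
wrist_force: [-1.3, 0.1, 0.8]
opening: 1.003
```

```bash
python3 - <<'E'
from h import *
import pickle
goto(.607,-.2375,.17,60)
c=cam("wrist");save(c,"w1.png",1.4);pickle.dump(c,open("w1.pkl","wb"))
E
```

```text
t 1.40 pos [ 0.6095 -0.2358  0.1682] psi 60.0 open 1.003 F [-1.3  0.1  0.8] q [-0.37  0.51  0.09  1.15  0.    1.72]
shift [-0.0027 -0.0013 -0.0018] turn [-0.0003 -0.0005  0.0001] rows 0.1
```

View pics/w1.png

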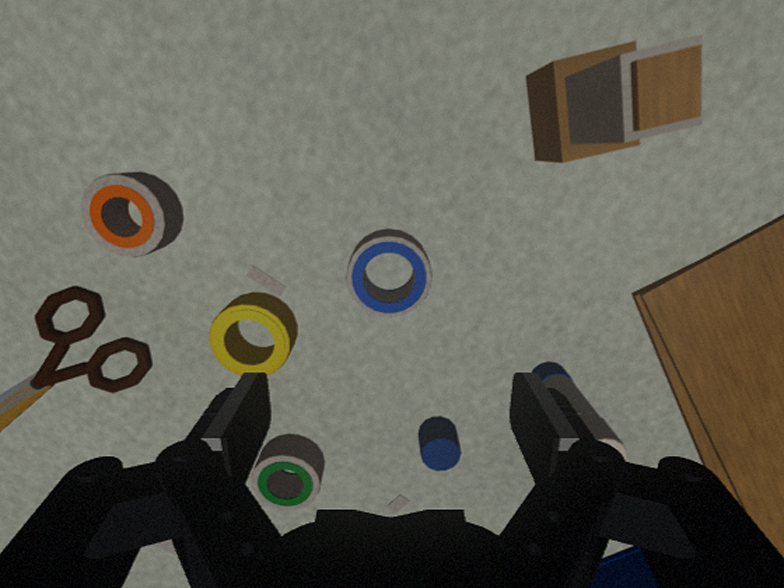

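The wrist view (1.4x) shows the blue core ring at (390,277), the orange at (122,214), the yellow at (250,340) and the green at (286,483). All are lying flat and the fingers are clear of them.

```bash
cat >> h.py <<'E'
B=([105,110,50],[128,255,255]);O=([3,120,80],[14,255,255])
def ringc(c,col,uv,r,z,minarea=30):
    hv=cv2.cvtColor(c["im"],cv2.COLOR_RGB2HSV); m=cv2.inRange(hv,np.array(col[0]),np.array(col[1]))
    M=np.zeros_like(m); cv2.circle(M,(int(uv[0]),int(uv[1])),r,255,-1); m&=M
    cs,_=cv2.findContours(m,cv2.RETR_EXTERNAL,cv2.CHAIN_APPROX_NONE); k=max(cs,key=cv2.contourArea)
    P=np.array([onz(c,*p,z)[:2] for p in k[:,0].astype(float)])
    A=np.c_[2*P,np.ones(len(P))]; s=np.linalg.lstsq(A,(P**2).sum(1),rcond=None)[0]
    rad=np.sqrt(s[2]+s[0]**2+s[1]**2); res=np.abs(np.hypot(*(P-s[:2]).T)-rad).max()
    return s[:2].round(4),rad.round(4),res.round(4)
E
python3 - <<'E'
from h import *
import pickle
print(sensors.get_obs()["qvel"].round(3))
c=pickle.load(open("w1.pkl","rb"));C=pickle.load(open("c0.pkl","rb"))
print(ringc(c,B,(278,198),40,.03),ringc(c,O,(87,153),40,.03))
for n,a,b in (("scene",(188,213),(253,188)),("side",(255,166),(304,201))):
    print(ringc(C[n],B,a,20,.03),ringc(C[n],O,b,20,.03))
for n,a,b in (("scene",(375,253),(412,260)),("side",(273,332),(279,377))):
    print("hub",ringc(C[n],O,a,24,.0125),ringc(C[n],B,b,24,.0125))
goto(.606,-.237,.03,60)
E
```

```text
[-0.047 -0.037 -0.033  0.017 -0.021 -0.008]
(array([ 0.6074, -0.2382]), np.float64(0.0251), np.float64(0.0007)) (array([ 0.4754, -0.1133]), np.float64(0.0205), np.float64(0.0006))
(array([ 0.6056, -0.2383]), np.float64(0.0237), np.float64(0.0017)) (array([ 0.4735, -0.1129]), np.float64(0.0197), np.float64(0.0016))
(array([ 0.6091, -0.2366]), np.float64(0.0223), np.float64(0.0025)) (array([ 0.4764, -0.1121]), np.float64(0.0197), np.float64(0.0027))
hub (array([0.5379, 0.2374]), np.float64(0.0243), np.float64(0.0015)) (array([0.5244, 0.3264]), np.float64(0.0244), np.float64(0.0016))
hub (array([0.5403, 0.2387]), np.float64(0.0249), np.float64(0.0014)) (array([0.5268, 0.3275]), np.float64(0.0244), np.float64(0.0011))
t 1.45 pos [ 0.6072 -0.2372  0.1688] psi 59.9 open 1.006 F [-0.9  0.3  1.4] q [-0.37  0.51  0.08  1.15  0.    1.72]
shift [-0.0004 -0.0009  0.1388] turn [-0.0006  0.0001 -0.0004] rows 3.3
```

Request:
arm_command(
  moves=[0,0,0.04,0,0,0,0,0,0.08,0,0,0,0,0,0.11,0,0,0,0,0,0.13,0,0,0,0,0,0.13,0,0,0],
)

```text
clock: 1.87
position: [0.6004, -0.2384, 0.0355]
eef_rot: [-0.004, 0.868, 0.497, -0.004]
wrist_force: [-1.2, 1.3, -0.3]
opening: 1.0
```

```bash
python3 - <<'E'
from h import *
goto(.6074,-.2378,-.003,60)
c=cam("wrist");save(c,"w2.png",1.4)
E
```

```text
t 1.87 pos [ 0.6004 -0.2384  0.0355] psi 59.6 open 1.000 F [-1.2  1.3 -0.3] q [-0.38  0.6  -0.12  0.86 -0.    1.72]
shift [0.0041 0.0061 0.0384] turn [-0.0033  0.0006 -0.002 ] rows 0.9
```

View pics/w2.png

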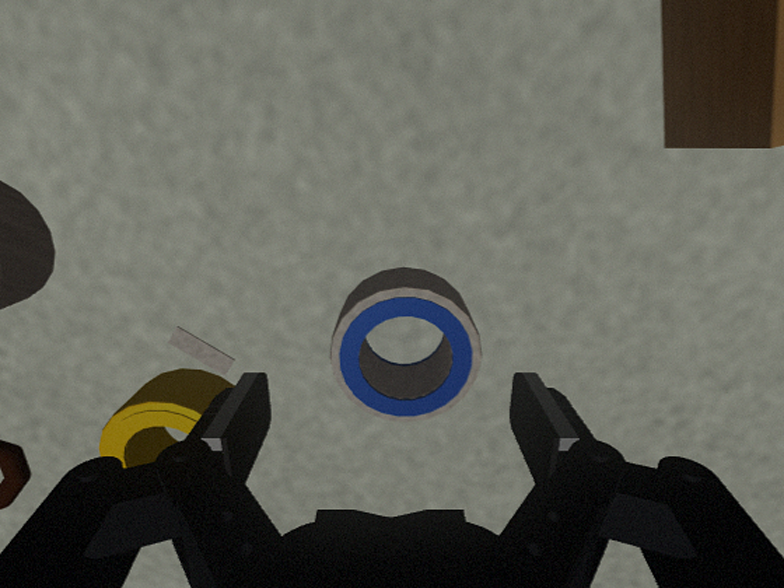

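Request:
arm_command(
  moves=[0,0,0,0,0,0,0,0,0,0,0,0,0,0,0.01,0,0,0,0,0,0.02,0,0,0,0,0,0.02,0,0,0],
)

```text
clock: 2.33
position: [0.6048, -0.2388, 0.0191]
eef_rot: [-0.001, 0.867, 0.498, -0.001]
wrist_force: [-0.5, 1.2, -0.0]
opening: 1.003
```

```bash
python3 - <<'E'
from h import *
goto(.6074,-.2378,-.003,60)
c=cam("wrist");print(ringc(c,B,(290,240),70,.03))
E
```

```text
t 2.33 pos [ 0.6048 -0.2388  0.0191] psi 59.7 open 1.003 F [-0.5  1.2 -0. ] q [-0.38  0.62 -0.14  0.82 -0.    1.72]
shift [0.0022 0.0017 0.0221] turn [-0.0007  0.0001 -0.0016] rows 0.5
(array([ 0.6097, -0.2361]), np.float64(0.024), np.float64(0.0025))
```

Request:
arm_command(
  moves=[0.001,0.001,0.01,0,0,0,0.003,0.002,0.02,0,0,0,0.003,0.002,0.023,0,0,0,0.003,0.002,0.023,0,0,0,0.003,0.002,0.023,0,0,0],
)

```text
clock: 2.8
position: [0.6087, -0.2372, -0.0032]
eef_rot: [-0.001, 0.867, 0.498, -0.0]
wrist_force: [0.1, -0.8, 0.6]
opening: 0.999
```

Request:
arm_command(
  moves=[0,0,0,0,0,0,0,0,0,0,0,0,0,0,0,0,0,0,0,0,0,0,0,0,0,0,0,0,0,0],
  jaw=1,
)

```text
clock: 3.22
position: [0.6099, -0.2379, -0.0015]
eef_rot: [0.001, 0.867, 0.498, 0.001]
wrist_force: [-1.3, -0.0, 5.3]
opening: 0.69
```

```bash
python3 - <<'E'
from h import *
goto(.6074,-.2378,-.003,60)
c=cam("wrist");save(c,"w3.png",1.4)
E
```

```text
t 3.22 pos [ 0.6099 -0.2379 -0.0015] psi 59.7 open 0.690 F [-1.3 -0.   5.3] q [-0.37  0.64 -0.15  0.78 -0.    1.73]
shift [-0.0012 -0.0022  0.0015] turn [ 0.0006 -0.0001 -0.0016] rows 0.1
```

View pics/w3.png

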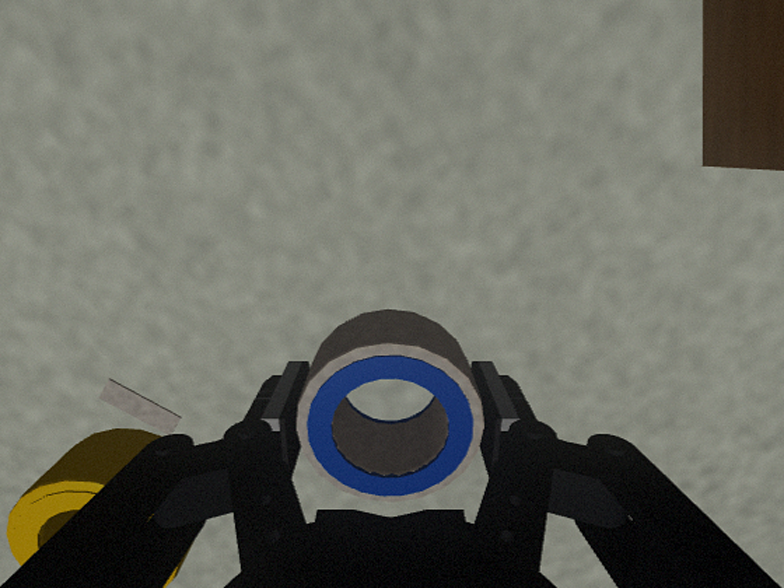

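The blue roll is gripped: it's centred between the pads at (390,420) with the opening at 0.69. I'll lift it now.

Request:
arm_command(
  moves=[0,0,-0.02,0,0,0,0,0,-0.06,0,0,0,0,0,-0.1,0,0,0,0,0,-0.14,0,0,0,0,0,-0.16,0,0,0],
)

```text
clock: 3.68
position: [0.6109, -0.2383, 0.1626]
eef_rot: [0.002, 0.867, 0.498, 0.002]
wrist_force: [0.7, -0.5, -0.3]
opening: 0.696
```

```bash
python3 - <<'E'
from h import *
goto(.525,.327,.16,98.6)
E
```

```text
t 3.68 pos [ 0.6109 -0.2383  0.1626] psi 59.7 open 0.696 F [ 0.7 -0.5 -0.3] q [-0.37  0.51  0.07  1.13  0.    1.73]
shift [ 0.4448 -0.3593  0.0008] turn [ 0.002   0.0004 -0.216 ] rows 13.7
```

Request:
arm_command(
  moves=[0.025,-0.02,0,0,0,-0.03,0.05,-0.04,0,0,0,-0.06,0.08,-0.064,0,0,0,-0.09,0.11,-0.088,0,0,0,-0.12,0.14,-0.112,0,0,0,-0.15],
)

```text
clock: 4.1
position: [0.5821, -0.0588, 0.1571]
eef_rot: [-0.0, 0.726, 0.688, -0.0]
wrist_force: [0.4, -0.6, 0.3]
opening: 0.69
```

```bash
python3 - <<'E'
from h import *
goto(.525,.327,.16,98.6)
E
```

```text
t 4.10 pos [ 0.5821 -0.0588  0.1571] psi 86.9 open 0.690 F [ 0.4 -0.6  0.3] q [-0.1   0.4  -0.13  1.04  0.    1.52]
shift [ 0.3822 -0.0776 -0.0028] turn [-0.0002 -0.0001 -0.0648] rows 9.4
```

Request:
arm_command(
  moves=[0.04,-0.008,0,0,0,-0.03,0.08,-0.016,0,0,0,-0.065,0.12,-0.024,0,0,0,-0.065,0.16,-0.032,0,0,0,-0.065,0.2,-0.04,0,0,0,-0.065],
)

```text
clock: 4.52
position: [0.5535, 0.1435, 0.1572]
eef_rot: [-0.0, 0.653, 0.757, -0.0]
wrist_force: [0.1, -0.1, -0.6]
opening: 0.694
```

```bash
python3 - <<'E'
from h import *
goto(.525,.327,.16,98.6)
E
```

```text
t 4.52 pos [0.5535 0.1435 0.1572] psi 98.4 open 0.694 F [ 0.1 -0.1 -0.6] q [ 0.25  0.38 -0.16  1.03 -0.    1.68]
shift [ 0.1857 -0.0013 -0.0029] turn [-0.0002  0.     -0.0011] rows 4.5
```

```bash
python3 - <<'E'
from h import *
import pickle
c=cam("wrist");save(c,"w4.png",1.4);pickle.dump(c,open("w4.pkl","wb"))
E
```

```text
(no output)
```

View pics/w4.png

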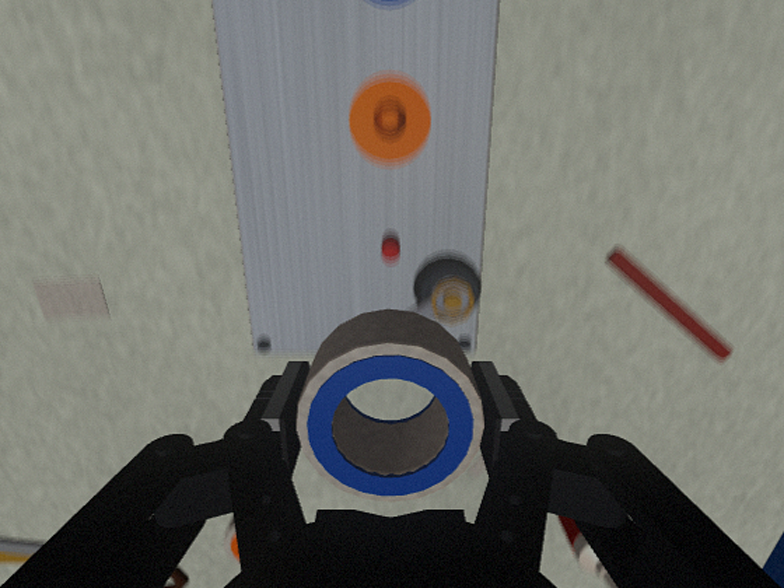

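The hubs are motion-blurred, with the orange at (390,118). I'll move on a bit, settle and look again.

Request:
arm_command(
  moves=[0.03,0,0,0,0,0,0.05,0,0,0,0,0,0.06,0,0,0,0,0,0.06,0,0,0,0,0,0.06,0,0,0,0,0],
)

```text
clock: 4.98
position: [0.5456, 0.2006, 0.1572]
eef_rot: [0.0, 0.653, 0.757, -0.001]
wrist_force: [-0.2, -0.6, -0.4]
opening: 0.691
```

Request:
arm_command(
  moves=[0,0,0,0,0,0,0,0,0,0,0,0],
)

```text
clock: 5.15
position: [0.5459, 0.1996, 0.1574]
eef_rot: [0.0, 0.654, 0.756, -0.0]
wrist_force: [0.1, -0.0, 0.1]
opening: 0.694
```

```bash
python3 - <<'E'
from h import *
import pickle
c=cam("wrist");save(c,"w5.png",1.4);pickle.dump(c,open("w5.pkl","wb"))
goto(.525,.327,.16,98.6)
E
```

```text
t 5.20 pos [0.546  0.1997 0.1575] psi 98.3 open 0.690 F [-0.3  0.2 -0.4] q [ 0.35  0.39 -0.14  1.04 -0.    1.78]
shift [ 0.129  -0.0024 -0.0025] turn [-0.0001  0.0001 -0.0016] rows 3.1
```

View pics/w5.png

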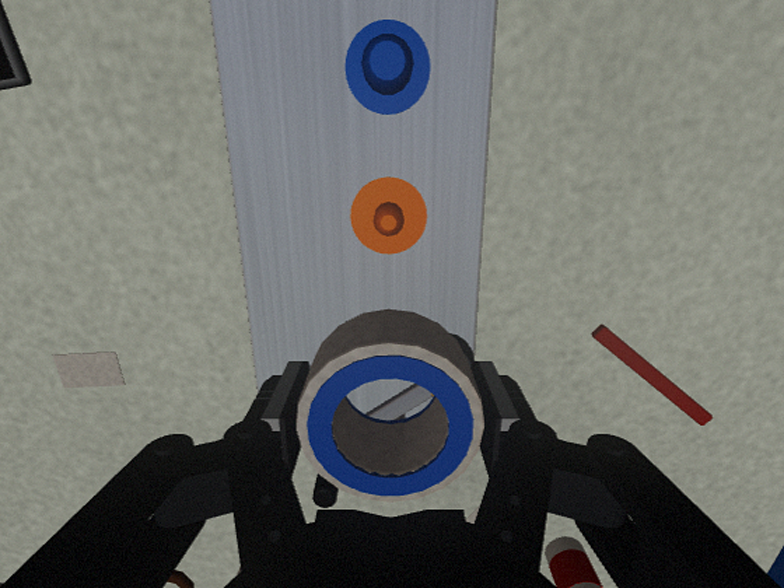

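Sharp now: blue hub disc at (388,66), orange hub disc at (389,215), held roll ring at (390,425).

```bash
python3 - <<'E'
from h import *
import pickle
c=pickle.load(open("w5.pkl","rb"))
print(ringc(c,B,(277,47),45,.0125),ringc(c,O,(278,154),45,.0125),"roll",ringc(c,B,(278,303),70,.1575+.0315))
E
```

```text
(array([0.5258, 0.3258]), np.float64(0.0255), np.float64(0.0005)) (array([0.5393, 0.2371]), np.float64(0.0254), np.float64(0.0006)) roll (array([0.5461, 0.199 ]), np.float64(0.0255), np.float64(0.0004))
```

```bash
python3 - <<'E'
from h import *
goto(.5257,.3268,.07,98.6)
E
```

```text
t 5.20 pos [0.546  0.1997 0.1575] psi 98.3 open 0.690 F [-0.3  0.2 -0.4] q [ 0.35  0.39 -0.14  1.04 -0.    1.78]
shift [ 0.1287 -0.0017  0.0875] turn [-0.0001  0.0001 -0.0016] rows 3.7
```

Request:
arm_command(
  moves=[0.04,-0.001,0,0,0,0,0.08,-0.001,0.02,0,0,0,0.11,-0.0017,0.05,0,0,0,0.1287,-0.0017,0.08,0,0,0,0.1287,-0.0017,0.0875,0,0,0],
)

```text
clock: 5.62
position: [0.5225, 0.3299, 0.0654]
eef_rot: [-0.002, 0.652, 0.758, -0.002]
wrist_force: [-0.2, -0.1, -0.9]
opening: 0.69
```

Request:
arm_command(
  moves=[0,0,0,0,0,0,0,0,0,0,0,0,0,0,0,0,0,0],
)

```text
clock: 5.87
position: [0.5266, 0.3274, 0.0715]
eef_rot: [0.0, 0.654, 0.757, 0.001]
wrist_force: [0.1, -0.1, -1.1]
opening: 0.688
```

```bash
python3 - <<'E'
from h import *
c=cam("wrist");save(c,"w6.png",1.4)
goto(.5257,.3268,.05,98.6)
E
```

```text
t 5.92 pos [0.5269 0.3275 0.0719] psi 98.3 open 0.692 F [ 0.1 -0.3 -0.7] q [ 0.56  0.52 -0.16  0.88 -0.    1.98]
shift [-0.0006 -0.0013  0.0219] turn [ 0.0009 -0.0003 -0.0016] rows 0.5
```

View pics/w6.png

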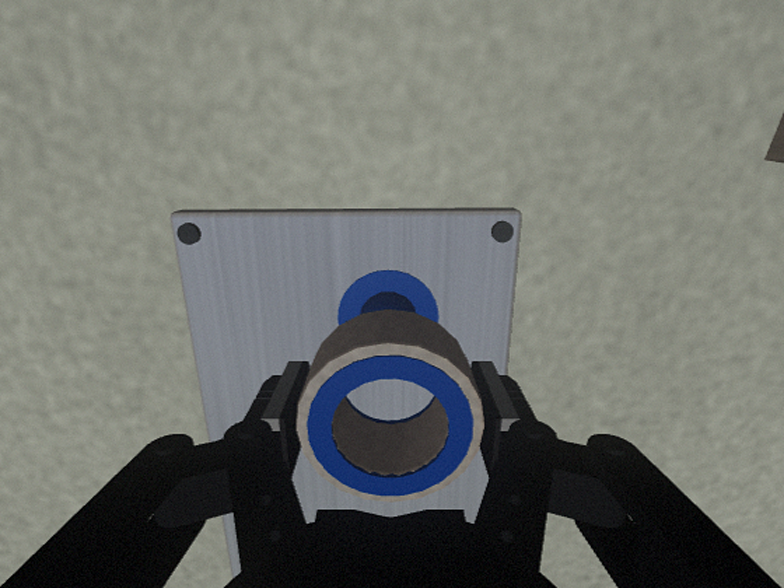

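The blue hub is straight ahead under the roll (column 388 against 390), so I'll lower it in two steps.

Request:
arm_command(
  moves=[0,0,0.01,0,0,0,0,0,0.02,0,0,0,0,0,0.025,0,0,0,0,0,0.025,0,0,0,0,0,0.025,0,0,0],
)

```text
clock: 6.33
position: [0.5247, 0.3276, 0.0443]
eef_rot: [-0.0, 0.653, 0.757, -0.001]
wrist_force: [-0.5, -0.2, -1.1]
opening: 0.69
```

Request:
arm_command(
  moves=[0,0,0.008,0,0,0,0,0,0.015,0,0,0,0,0,0.02,0,0,0,0,0,0.02,0,0,0,0,0,0.02,0,0,0],
)

```text
clock: 6.75
position: [0.5247, 0.3279, 0.0243]
eef_rot: [-0.0, 0.653, 0.757, -0.001]
wrist_force: [0.6, 0.4, -0.8]
opening: 0.694
```

```bash
python3 - <<'E'
from h import *
c=cam("wrist");save(c,"w7.png",1.4)
goto(.5257,.3268,.011,98.6)
E
```

```text
t 6.80 pos [0.5251 0.3282 0.0248] psi 98.4 open 0.692 F [ 0.3 -0.3 -1.1] q [ 0.56  0.57 -0.22  0.78  0.    1.98]
shift [-0.0015  0.0004  0.0138] turn [-0.0002  0.0001 -0.001 ] rows 0.3
```

Request:
arm_command(
  moves=[-0.001,0,0.006,0,0,0,-0.001,0,0.01,0,0,0,-0.001,0,0.012,0,0,0,-0.001,0,0.012,0,0,0,-0.001,0,0.012,0,0,0],
)

```text
clock: 7.22
position: [0.5252, 0.3271, 0.0128]
eef_rot: [-0.0, 0.653, 0.757, -0.0]
wrist_force: [-0.5, -0.4, -1.2]
opening: 0.688
```

```bash
python3 - <<'E'
from h import *
goto(.5257,.3268,.011,98.6)
E
```

```text
t 7.22 pos [0.5252 0.3271 0.0128] psi 98.4 open 0.688 F [-0.5 -0.4 -1.2] q [ 0.56  0.58 -0.24  0.76  0.    1.98]
shift [-0.0004  0.0005  0.0018] turn [-0.0002  0.0001 -0.001 ] rows 0.0
```

Request:
arm_command(
  moves=[0,0,0.001,0,0,0,0,0,0.001,0,0,0,0,0,0.001,0,0,0,0,0,0.001,0,0,0,0,0,0.001,0,0,0],
  jaw=0,
)

```text
clock: 7.63
position: [0.5255, 0.3273, 0.0123]
eef_rot: [0.0, 0.653, 0.757, 0.0]
wrist_force: [0.1, 0.4, 0.3]
opening: 1.001
```

```bash
python3 - <<'E'
from h import *
goto(.5257,.3268,.011,98.6)
c=cam("wrist");save(c,"w8.png",1.4)
E
```

```text
t 7.63 pos [0.5255 0.3273 0.0123] psi 98.4 open 1.001 F [0.1 0.4 0.3] q [ 0.56  0.58 -0.24  0.75  0.    1.98]
shift [-0.0005  0.0001  0.0013] turn [ 0.0001 -0.0001 -0.001 ] rows 0.0
```

View pics/w8.png

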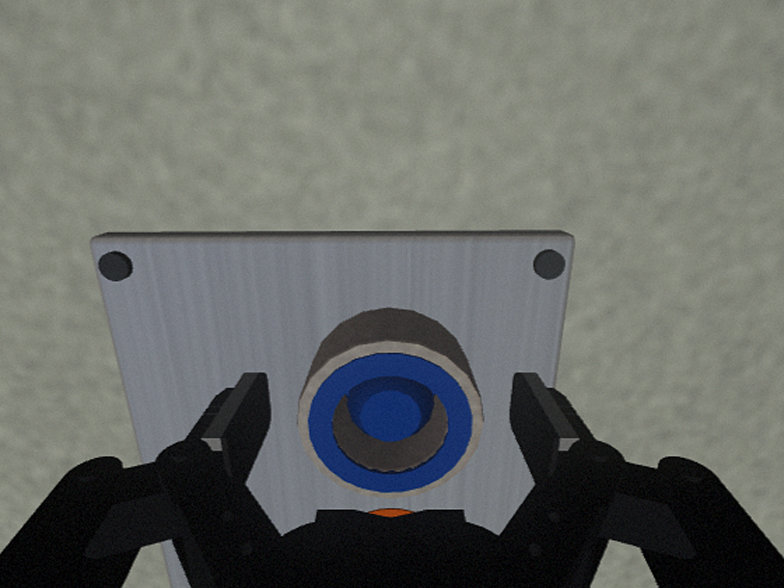

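The blue roll sits on its hub, with the post visible inside the hole at (390,415), and the fingers are open on both sides. I'll go up and across to the orange roll.

Request:
arm_command(
  moves=[0,0,-0.02,0,0,0,0,0,-0.05,0,0,0,0,0,-0.09,0,0,0,0,0,-0.13,0,0,0,0,0,-0.15,0,0,0],
)

```text
clock: 8.1
position: [0.5272, 0.3284, 0.1673]
eef_rot: [0.001, 0.653, 0.757, 0.003]
wrist_force: [1.1, 0.8, 0.3]
opening: 1.002
```

```bash
python3 - <<'E'
from h import *
goto(.4752,-.113,.16,60)
E
```

```text
t 8.10 pos [0.5272 0.3284 0.1673] psi 98.4 open 1.002 F [1.1 0.8 0.3] q [ 0.56  0.45 -0.02  1.09  0.    1.98]
shift [-0.429  -0.1161  0.0054] turn [ 0.0016 -0.0015  0.2134] rows 10.7
```

Request:
arm_command(
  moves=[-0.04,-0.011,0,0,0,0.035,-0.08,-0.022,0,0,0,0.07,-0.12,-0.033,0,0,0,0.1,-0.16,-0.044,0,0,0,0.13,-0.2,-0.055,0,0,0,0.16],
)

```text
clock: 8.52
position: [0.4996, 0.1197, 0.1623]
eef_rot: [0.0, 0.822, 0.569, 0.0]
wrist_force: [1.0, -0.7, -0.1]
opening: 1.0
```

```bash
python3 - <<'E'
from h import *
goto(.4752,-.113,.16,60)
E
```

```text
t 8.52 pos [0.4996 0.1197 0.1623] psi 69.4 open 1.000 F [ 1.  -0.7 -0.1] q [ 0.24  0.28 -0.3   0.99 -0.    2.17]
shift [-0.2264  0.059   0.0023] turn [ 0.0002 -0.0001  0.0522] rows 5.6
```

Request:
arm_command(
  moves=[-0.04,0.01,0,0,0,0.035,-0.08,0.02,0,0,0,0.052,-0.12,0.031,0,0,0,0.052,-0.16,0.042,0,0,0,0.052,-0.2,0.052,0,0,0,0.052],
)

```text
clock: 8.93
position: [0.479, -0.0862, 0.1624]
eef_rot: [0.0, 0.865, 0.502, 0.0]
wrist_force: [0.4, -0.8, 0.3]
opening: 1.001
```

```bash
python3 - <<'E'
from h import *
goto(.4752,-.113,.16,60)
E
```

```text
t 8.93 pos [ 0.479  -0.0862  0.1624] psi 60.3 open 1.001 F [ 0.4 -0.8  0.3] q [-0.18  0.24 -0.36  0.98  0.    1.91]
shift [-0.0252  0.01    0.0024] turn [ 0.0003 -0.0001  0.0015] rows 0.7
```

Request:
arm_command(
  moves=[-0.025,0.01,0.02,0,0,0,-0.025,0.01,0.05,0,0,0,-0.025,0.01,0.08,0,0,0,-0.025,0.01,0.1,0,0,0,-0.025,0.01,0.11,0,0,0],
)

```text
clock: 9.35
position: [0.4734, -0.1109, 0.0495]
eef_rot: [-0.001, 0.865, 0.501, -0.001]
wrist_force: [-1.1, 0.0, -0.2]
opening: 1.002
```

Request:
arm_command(
  moves=[0,0,0,0,0,0,0,0,0,0,0,0,0,0,0,0,0,0,0,0,0,0,0,0],
)

```text
clock: 9.68
position: [0.4769, -0.1111, 0.0533]
eef_rot: [0.001, 0.865, 0.502, 0.001]
wrist_force: [-0.5, -0.5, -0.5]
opening: 1.0
```

```bash
python3 - <<'E'
from h import *
c=cam("wrist");save(c,"w9.png",1.4);print(ringc(c,O,(280,255),80,.03))
goto(.4752,-.113,-.002,60)
E
```

```text
(array([ 0.4758, -0.1128]), np.float64(0.0206), np.float64(0.0005))
t 9.73 pos [ 0.4768 -0.1111  0.0533] psi 60.3 open 0.997 F [-0.5  0.  -0.8] q [-0.23  0.35 -0.52  0.7  -0.    1.86]
shift [-0.0025 -0.0006  0.0552] turn [ 0.0008 -0.0002  0.0015] rows 1.3
```

View pics/w9.png

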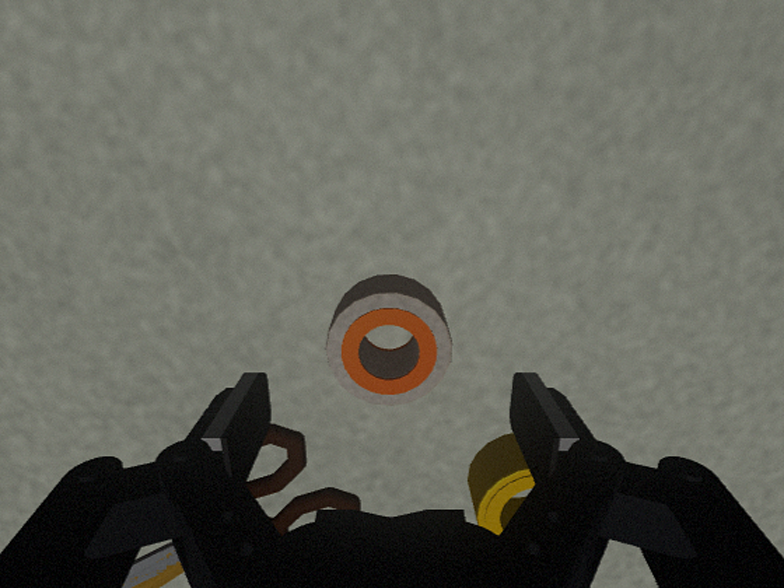

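```bash
python3 - <<'E'
from h import *
o=sensors.get_obs();Rc=Rq(o["eef_rot"])
import pickle
c=pickle.load(open("w1.pkl","rb"))
p=np.array([.4758,-.1128,0])
Rt=Rc
for u,v in ((102,290),(104,318),(76,287),(148,350),(150,365),(95,310)):
    P=onz(c,u/1.4,v/1.4,.005); print(P[:2].round(3),"tool xy rel",Rt.inv().apply(P-p)[:2].round(3))
for u,v in ((302,445),(270,425),(300,470),(355,495)):
    c=cam("wrist") if u==302 else c
    P=onz(c,u/1.4,v/1.4,.005); print(P[:2].round(3),"tool xy rel",Rt.inv().apply(P-p)[:2].round(3))
goto(.4755,-.1128,-.002,60)
E
```

```text
[ 0.409 -0.144] tool xy rel [-0.06  -0.042]
[ 0.395 -0.162] tool xy rel [-0.083 -0.046]
[ 0.394 -0.132] tool xy rel [-0.058 -0.062]
[ 0.406 -0.201] tool xy rel [-0.111 -0.017]
[ 0.399 -0.212] tool xy rel [-0.125 -0.018]
[ 0.393 -0.154] tool xy rel [-0.077 -0.051]
[ 0.401 -0.149] tool xy rel [-0.069 -0.047]
[ 0.393 -0.13 ] tool xy rel [-0.056 -0.063]
[ 0.391 -0.162] tool xy rel [-0.085 -0.049]
[ 0.408 -0.193] tool xy rel [-0.103 -0.019]
t 9.78 pos [ 0.4767 -0.1111  0.0532] psi 60.3 open 1.003 F [-0.5 -0.3  0.3] q [-0.23  0.35 -0.52  0.7  -0.    1.86]
shift [-0.0021 -0.0003  0.0552] turn [ 0.0007 -0.0002  0.0015] rows 1.3
```

The orange roll is centred at (390,352). The scissors and the yellow roll are clear of the fingers, so I'll descend and grip.

Request:
arm_command(
  moves=[-0.001,0,0.015,0,0,0,-0.002,0,0.03,0,0,0,-0.002,0,0.045,0,0,0,-0.002,0,0.054,0,0,0,-0.002,0,0.054,0,0,0],
)

```text
clock: 10.2
position: [0.4735, -0.1123, -0.0031]
eef_rot: [-0.001, 0.865, 0.502, -0.001]
wrist_force: [-0.6, -0.2, 0.7]
opening: 1.003
```

Request:
arm_command(
  moves=[0,0,0,0,0,0,0,0,0,0,0,0,0,0,0,0,0,0],
)

```text
clock: 10.45
position: [0.4755, -0.1129, -0.0011]
eef_rot: [0.001, 0.865, 0.502, 0.001]
wrist_force: [-0.9, 0.3, 0.5]
opening: 0.997
```

Request:
arm_command(
  moves=[0,0,0,0,0,0,0,0,0,0,0,0,0,0,0,0,0,0,0,0,0,0,0,0,0,0,0,0,0,0],
  jaw=1,
)

```text
clock: 10.87
position: [0.4751, -0.1129, -0.0012]
eef_rot: [0.0, 0.865, 0.502, 0.0]
wrist_force: [-1.4, 0.4, 6.5]
opening: 0.631
```

Request:
arm_command(
  moves=[0,0,-0.02,0,0,0,0,0,-0.06,0,0,0,0,0,-0.1,0,0,0,0,0,-0.14,0,0,0,0,0,-0.16,0,0,0],
)

```text
clock: 11.28
position: [0.4766, -0.1131, 0.1626]
eef_rot: [0.002, 0.865, 0.502, 0.002]
wrist_force: [1.3, -0.5, 0.3]
opening: 0.627
```

```bash
python3 - <<'E'
from h import *
goto(.54,.17,.16,98.6)
c=cam("wrist");save(c,"w10.png",1.4)
E
```

```text
t 11.28 pos [ 0.4766 -0.1131  0.1626] psi 60.3 open 0.627 F [ 1.3 -0.5  0.3] q [-0.23  0.24 -0.36  0.97  0.    1.86]
shift [ 0.2773 -0.0854  0.0026] turn [ 2.00e-03  1.00e-04 -2.13e-01] rows 7.0
```

View pics/w10.png

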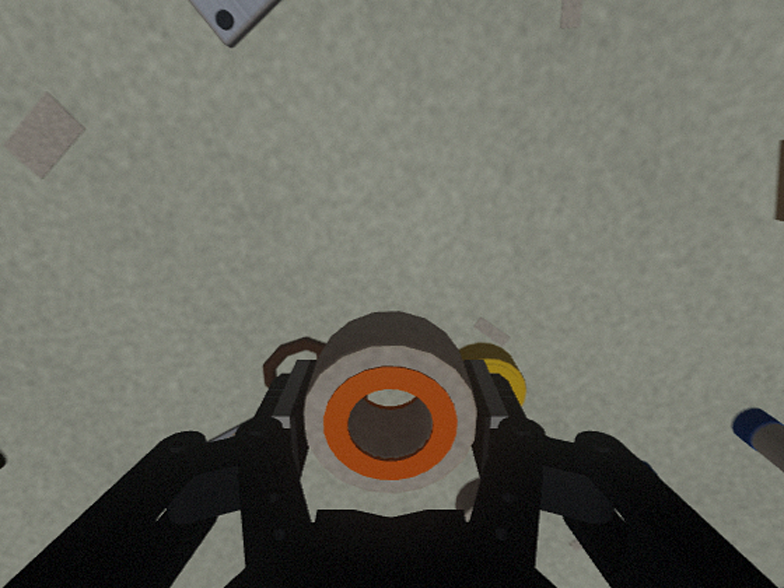

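The orange roll is held, its ring at (390,425), and all else is undisturbed. Now I'll carry it to the station.

Request:
arm_command(
  moves=[0.04,-0.012,0,0,0,-0.035,0.08,-0.025,0,0,0,-0.07,0.12,-0.037,0,0,0,-0.105,0.16,-0.049,0,0,0,-0.14,0.2,-0.062,0,0,0,-0.175],
)

```text
clock: 11.75
position: [0.5197, 0.0924, 0.1577]
eef_rot: [-0.0, 0.694, 0.72, -0.0]
wrist_force: [1.1, -0.2, -0.8]
opening: 0.632
```

```bash
python3 - <<'E'
from h import *
goto(.544,.16,.16,98.6)
E
```

```text
t 11.75 pos [0.5197 0.0924 0.1577] psi 92.0 open 0.632 F [ 1.1 -0.2 -0.8] q [ 0.18  0.31 -0.27  0.99 -0.    1.71]
shift [ 0.0667  0.0267 -0.0023] turn [-0.0001  0.     -0.0365] rows 1.7
```

Request:
arm_command(
  moves=[0.035,0.013,0,0,0,-0.03,0.067,0.027,0,0,0,-0.037,0.067,0.027,0,0,0,-0.037,0.067,0.027,0,0,0,-0.037,0.067,0.027,0,0,0,-0.037],
)

```text
clock: 12.17
position: [0.5438, 0.1581, 0.1572]
eef_rot: [-0.0, 0.653, 0.757, -0.001]
wrist_force: [0.1, -0.8, -0.9]
opening: 0.628
```

Request:
arm_command(
  moves=[0,0,0,0,0,0,0,0,0,0,0,0,0,0,0,0,0,0],
)

```text
clock: 12.42
position: [0.5444, 0.1572, 0.1581]
eef_rot: [-0.0, 0.654, 0.756, -0.0]
wrist_force: [0.2, 0.3, -0.8]
opening: 0.633
```

```bash
python3 - <<'E'
from h import *
c=cam("wrist");save(c,"w11.png",1.4)
o=sensors.get_obs()
print(o["qvel"].round(3))
for v in (100,120,140): print(v,ringc(c,O,(278,v),45,.0125))
print("roll",ringc(c,O,(278,303),70,o["position"][2]+.031))
goto(.5391,.2377,.065,98.6)
E
```

```text
[ 0.005  0.002  0.005  0.002  0.001 -0.001]
100 (array([0.5393, 0.2371]), np.float64(0.0254), np.float64(0.0006))
120 (array([0.5393, 0.2371]), np.float64(0.0254), np.float64(0.0006))
140 (array([0.5387, 0.2305]), np.float64(0.0213), np.float64(0.0059))
roll (array([0.5444, 0.1577]), np.float64(0.0206), np.float64(0.0004))
t 12.47 pos [0.5445 0.1574 0.1582] psi 98.3 open 0.630 F [-0.5 -0.4 -1.2] q [ 0.28  0.37 -0.17  1.03 -0.    1.71]
shift [0.0803 0.0063 0.0932] turn [-0.      0.     -0.0015] rows 3.0
```

View pics/w11.png

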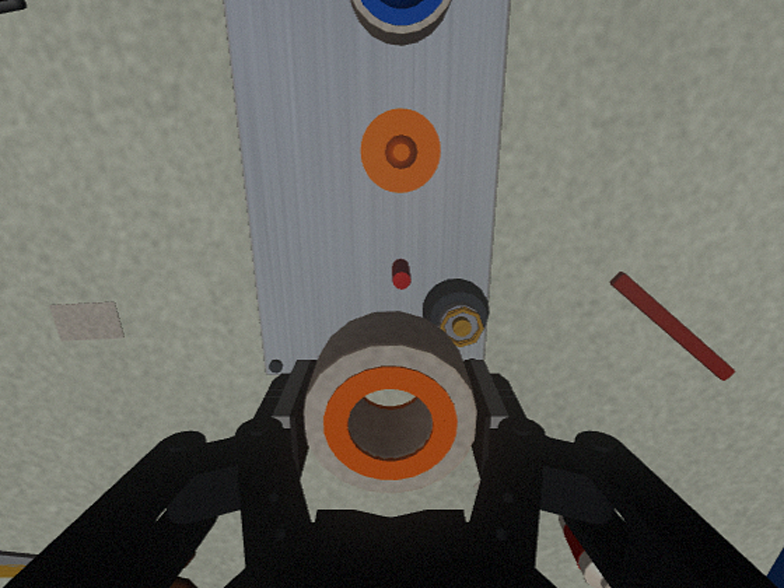

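The orange hub is at (401,151), and the blue roll is still on its hub at the top edge of the picture.

Request:
arm_command(
  moves=[0.03,0.002,0,0,0,0,0.06,0.004,0.02,0,0,0,0.08,0.006,0.05,0,0,0,0.08,0.006,0.08,0,0,0,0.08,0.006,0.093,0,0,0],
)

```text
clock: 12.88
position: [0.5368, 0.2384, 0.0617]
eef_rot: [-0.001, 0.653, 0.758, -0.002]
wrist_force: [-0.4, -0.0, -0.5]
opening: 0.628
```

Request:
arm_command(
  moves=[0,0,0,0,0,0,0,0,0,0,0,0,0,0,0,0,0,0,0,0,0,0,0,0,0,0,0,0,0,0],
)

```text
clock: 13.3
position: [0.5403, 0.2387, 0.0668]
eef_rot: [0.001, 0.654, 0.757, 0.001]
wrist_force: [0.4, 0.4, -0.2]
opening: 0.63
```

```bash
python3 - <<'E'
from h import *
goto(.5392,.2374,.04,98.6)
E
```

```text
t 13.30 pos [0.5403 0.2387 0.0668] psi 98.4 open 0.630 F [ 0.4  0.4 -0.2] q [ 0.42  0.48 -0.25  0.83 -0.    1.84]
shift [-0.0011 -0.0014  0.0268] turn [ 0.001  -0.0003 -0.0012] rows 0.6
```

Request:
arm_command(
  moves=[0,0,0.01,0,0,0,0,0,0.02,0,0,0,0,0,0.025,0,0,0,0,0,0.025,0,0,0,0,0,0.025,0,0,0],
)

```text
clock: 13.72
position: [0.5381, 0.2381, 0.0391]
eef_rot: [-0.0, 0.653, 0.757, -0.001]
wrist_force: [-0.0, -0.1, -0.4]
opening: 0.629
```

```bash
python3 - <<'E'
from h import *
goto(.5392,.2374,.02,98.6)
E
```

```text
t 13.72 pos [0.5381 0.2381 0.0391] psi 98.4 open 0.629 F [-0.  -0.1 -0.4] q [ 0.42  0.51 -0.29  0.78  0.    1.84]
shift [-0.0009  0.001   0.0191] turn [-0.0006  0.0002 -0.001 ] rows 0.5
```

Request:
arm_command(
  moves=[0,0,0.005,0,0,0,0,0,0.01,0,0,0,0,0,0.014,0,0,0,0,0,0.014,0,0,0,0,0,0.014,0,0,0],
)

```text
clock: 14.13
position: [0.5386, 0.2384, 0.0256]
eef_rot: [-0.0, 0.653, 0.757, -0.0]
wrist_force: [0.5, -0.0, 0.1]
opening: 0.63
```

```bash
python3 - <<'E'
from h import *
goto(.5392,.2374,.012,98.6)
E
```

```text
t 14.13 pos [0.5386 0.2384 0.0256] psi 98.4 open 0.630 F [ 0.5 -0.   0.1] q [ 0.42  0.52 -0.3   0.75 -0.    1.84]
shift [-0.001   0.0004  0.0136] turn [-0.0003  0.0001 -0.001 ] rows 0.3
```

Request:
arm_command(
  moves=[-0.001,0,0.005,0,0,0,-0.001,0,0.01,0,0,0,-0.001,0,0.012,0,0,0,-0.001,0,0.012,0,0,0,-0.001,0,0.012,0,0,0],
)

```text
clock: 14.55
position: [0.5389, 0.2374, 0.0138]
eef_rot: [-0.0, 0.653, 0.757, -0.0]
wrist_force: [-0.1, 0.0, -0.8]
opening: 0.627
```

```bash
python3 - <<'E'
from h import *
goto(.5392,.2374,.012,98.6)
E
```

```text
t 14.55 pos [0.5389 0.2374 0.0138] psi 98.4 open 0.627 F [-0.1  0.  -0.8] q [ 0.42  0.54 -0.32  0.72 -0.    1.84]
shift [-0.0001  0.0003  0.0018] turn [-0.0002  0.0001 -0.001 ] rows 0.0
```

Request:
arm_command(
  moves=[0,0,0.001,0,0,0,0,0,0.001,0,0,0,0,0,0.001,0,0,0,0,0,0.001,0,0,0,0,0,0.001,0,0,0],
  jaw=0,
)

```text
clock: 14.97
position: [0.5393, 0.2376, 0.0133]
eef_rot: [0.0, 0.653, 0.757, 0.0]
wrist_force: [0.6, -0.3, 0.4]
opening: 1.004
```

Request:
arm_command(
  moves=[0,0,-0.02,0,0,0,0,0,-0.05,0,0,0,0,0,-0.08,0,0,0,0,0,-0.11,0,0,0,0,0,-0.12,0,0,0],
)

```text
clock: 15.38
position: [0.5416, 0.2386, 0.1379]
eef_rot: [0.002, 0.653, 0.757, 0.003]
wrist_force: [0.5, 0.7, -0.4]
opening: 0.999
```

```bash
python3 - <<'E'
from h import *
c=cam("wrist");save(c,"w12.png",1.4)
goto(.5228,.0664,.13,38)
E
```

```text
t 15.43 pos [0.542  0.2388 0.1382] psi 98.4 open 1.001 F [0.1 1.  1.1] q [ 0.41  0.42 -0.15  0.99  0.    1.84]
shift [-0.1678 -0.0443  0.0074] turn [ 0.002  -0.0021  0.3357] rows 8.4
```

View pics/w12.png

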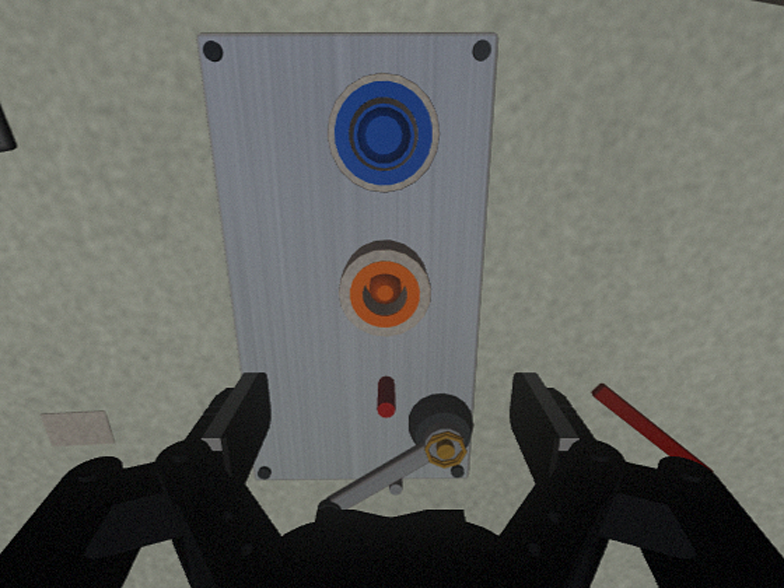

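Both rolls sit on their hubs: blue ring at (383,133), orange ring at (385,294), each with its post inside. The roller comes next. I'll locate it from the fixed views.

```bash
python3 - <<'E'
from h import *
import pickle
C=pickle.load(open("c0.pkl","rb"))
print(onz(C["scene"],313,210,.088).round(4),onz(C["side"],284.4,242.3,.088).round(4))
# station frame from wrist hub fits
b=np.array([.5257,.3266]);o=np.array([.5392,.2375]);y=(b-o)/np.linalg.norm(b-o);x=np.array([y[1],-y[0]])
c0=o-.02*x-.01*y; pv=c0+.06*x-.1*y
yaw=np.degrees(np.arctan2(x[1],x[0]));print("yaw",yaw,"c",c0,"pivot",pv)
for a in (215,205,195,185,175,165,155,153):
    t=np.radians(a+yaw);print(a,(pv+.1*np.array([np.cos(t),np.sin(t)])).round(4))
goto(.5228,.0664,.13,215+yaw)
E
```

```text
[0.5212 0.066  0.088 ] [0.523  0.0666 0.088 ]
yaw 8.615648184164153 c [0.52092374 0.22461674] pivot [0.59522721 0.13473351]
215 [0.5228 0.0658]
205 [0.512  0.0794]
195 [0.5036 0.0947]
185 [0.498  0.1112]
175 [0.4954 0.1284]
165 [0.4958 0.1459]
155 [0.4993 0.1629]
153 [0.5003 0.1663]
t 15.43 pos [0.542  0.2388 0.1382] psi 98.4 open 1.001 F [0.1 1.  1.1] q [ 0.41  0.42 -0.15  0.99  0.    1.84]
shift [-0.1678 -0.0443  0.0074] turn [ 0.0023  0.0025 -0.6955] rows 17.5
```

Request:
arm_command(
  moves=[-0.02,-0.006,0,0,0,-0.038,-0.05,-0.013,0,0,0,-0.076,-0.08,-0.021,0,0,0,-0.114,-0.11,-0.029,0,0,0,-0.152,-0.14,-0.037,0,0,0,-0.19],
)

```text
clock: 15.85
position: [0.5217, 0.0923, 0.1316]
eef_rot: [-0.001, 0.399, 0.917, -0.001]
wrist_force: [0.3, -0.3, 0.2]
opening: 0.997
```

```bash
python3 - <<'E'
from h import *
goto(.5228,.0660,.14,223.6)
E
```

```text
t 15.85 pos [0.5217 0.0923 0.1316] psi 133.0 open 0.997 F [ 0.3 -0.3  0.2] q [ 0.18  0.33 -0.31  0.93 -0.    1.  ]
shift [-0.02   -0.0171 -0.0084] turn [-2.000e-04 -7.000e-04 -5.033e-01] rows 12.7
```

Request:
arm_command(
  moves=[-0.02,-0.017,-0.006,0,0,-0.038,-0.02,-0.017,-0.006,0,0,-0.076,-0.02,-0.017,-0.006,0,0,-0.114,-0.02,-0.017,-0.006,0,0,-0.152,-0.02,-0.017,-0.006,0,0,-0.19],
)

```text
clock: 16.27
position: [0.5231, 0.0669, 0.1376]
eef_rot: [-0.001, 0.112, 0.994, -0.0]
wrist_force: [-0.8, -0.1, -0.2]
opening: 1.0
```

Request:
arm_command(
  moves=[0,0,0,0,0,-0.038,0,0,0,0,0,-0.076,0,0,0,0,0,-0.114,0,0,0,0,0,-0.152,0,0,0,0,0,-0.19],
)

```text
clock: 16.68
position: [0.523, 0.0672, 0.1375]
eef_rot: [-0.001, -0.185, 0.983, 0.0]
wrist_force: [-0.5, -0.2, -0.8]
opening: 1.0
```

```bash
python3 - <<'E'
from h import *
goto(.5228,.0660,.14,223.6)
E
```

```text
t 16.68 pos [0.523  0.0672 0.1375] psi -158.6 open 1.000 F [-0.5 -0.2 -0.8] q [ 0.13  0.32 -0.3   0.95 -0.   -0.24]
shift [ 0.0007 -0.0011 -0.0025] turn [ 0.0003 -0.0007 -0.1236] rows 3.1
```

Request:
arm_command(
  moves=[0,-0.001,0,0,0,-0.038,0,-0.001,0,0,0,-0.076,0,-0.001,0,0,0,-0.1,0,-0.001,0,0,0,-0.12,0,-0.001,0,0,0,-0.12],
)

```text
clock: 17.1
position: [0.5234, 0.0663, 0.1376]
eef_rot: [-0.001, -0.364, 0.931, 0.0]
wrist_force: [-0.4, -0.1, 0.4]
opening: 0.995
```

```bash
python3 - <<'E'
from h import *
c=cam("wrist");save(c,"w13.png",1.4)
print(proj(c,[.5228,.066,.088]),proj(c,[.5228,.066,.04]))
goto(.5228,.0660,.05,223.6)
E
```

```text
(np.float64(279.12319729612784), np.float64(231.565632788703)) (np.float64(278.8851184797337), np.float64(209.04524085057585))
t 17.15 pos [0.5235 0.0663 0.1378] psi -137.5 open 1.003 F [-0.8 -0.1 -0. ] q [ 0.13  0.32 -0.3   0.95  0.   -0.62]
shift [0.0006 0.0002 0.0878] turn [ 0.0004 -0.0005 -0.0059] rows 2.1
```

View pics/w13.png

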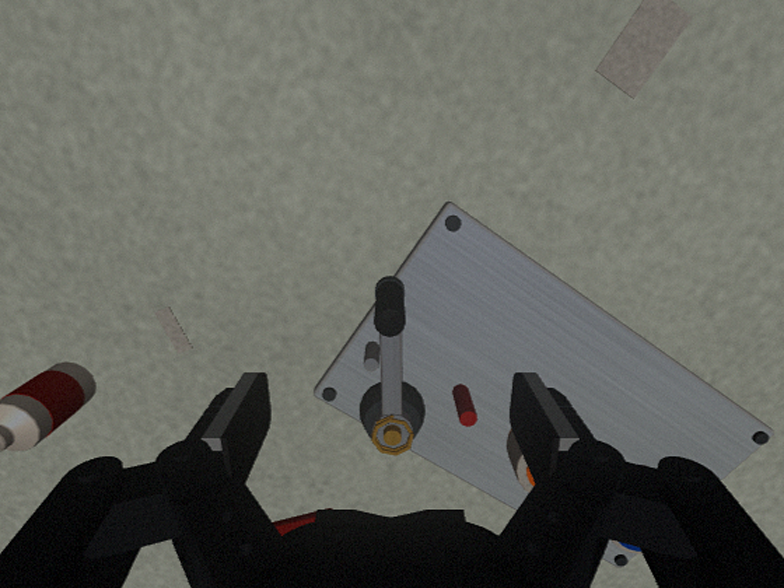

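The roller top is at (391,320), as predicted, centred between the fingers. I'll descend and grip it.

Request:
arm_command(
  moves=[0,0,0.03,0,0,0,0,0,0.055,0,0,0,0,0,0.075,0,0,0,0,0,0.086,0,0,0,0,0,0.086,0,0,0],
)

```text
clock: 17.57
position: [0.5214, 0.0661, 0.0498]
eef_rot: [-0.003, -0.363, 0.932, 0.001]
wrist_force: [-0.0, 0.2, -0.3]
opening: 0.999
```

Request:
arm_command(
  moves=[0,0,0,0,0,0,0,0,0,0,0,0,0,0,0,0,0,0],
)

```text
clock: 17.82
position: [0.5254, 0.0666, 0.054]
eef_rot: [0.001, -0.363, 0.932, -0.0]
wrist_force: [0.2, 0.6, 0.2]
opening: 1.0
```

```bash
python3 - <<'E'
from h import *
goto(.5228,.0660,.051,223.6)
E
```

```text
t 17.82 pos [0.5254 0.0666 0.054 ] psi -137.4 open 1.000 F [0.2 0.6 0.2] q [ 0.13  0.41 -0.43  0.74  0.   -0.62]
shift [0.0023 0.0014 0.003 ] turn [-0.0004  0.0005 -0.0056] rows 0.1
```

Request:
arm_command(
  moves=[0.001,0,0.001,0,0,0,0.001,0,0.001,0,0,0,0.001,0,0.001,0,0,0,0.001,0,0.001,0,0,0,0.001,0,0.001,0,0,0],
  jaw=1,
)

```text
clock: 18.23
position: [0.5238, 0.0658, 0.0523]
eef_rot: [0.0, -0.363, 0.932, -0.0]
wrist_force: [0.1, 0.1, 0.2]
opening: 0.299
```

Request:
arm_command(
  moves=[0,0,0,0,0,0,0,0,0,0,0,0,0,0,0,0,0,0,0,0,0,0,0,0,0,0,0,0,0,0],
)

```text
clock: 18.65
position: [0.5235, 0.066, 0.0523]
eef_rot: [0.0, -0.363, 0.932, 0.0]
wrist_force: [-1.8, 2.0, 5.6]
opening: 0.167
```

```bash
python3 - <<'E'
from h import *
o=sensors.get_obs();print(o["torque"])
goto(.512,.0794,.053,213.6)
c=cam("wrist");save(c,"w14.png",1.4)
E
```

```text
[ 0.32223505  0.46792179 -0.0041153 ]
t 18.65 pos [0.5235 0.066  0.0523] psi -137.4 open 0.167 F [-1.8  2.   5.6] q [ 0.13  0.41 -0.43  0.73  0.   -0.62]
shift [-0.0006  0.0177 -0.0007] turn [0.0002 0.0001 0.0502] rows 1.3
```

View pics/w14.png

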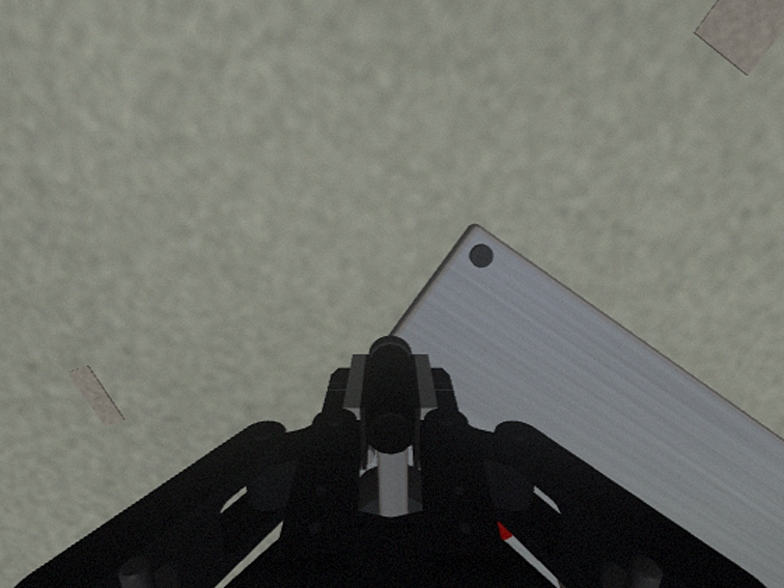

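The roller is gripped, opening 0.167, at (390,390). I'll swing it along the arc, turning the hand with it, 15° per call.

Request:
arm_command(
  moves=[-0.0001,0.0052,0,0,0,0.0167,-0.0005,0.0105,0,0,0,0.0333,-0.0012,0.0156,0,0,0,0.05,-0.0022,0.0208,0,0,0,0.0667,-0.0034,0.0259,0,0,0,0.0833],
)

```text
clock: 19.12
position: [0.5087, 0.0858, 0.0523]
eef_rot: [-0.0, -0.237, 0.971, -0.002]
wrist_force: [-1.2, -4.4, 5.2]
opening: 0.17
```

```bash
cat >> h.py <<'E'
def arc():
    o=sensors.get_obs();pv=np.array([.5952,.1347]);d=np.array(o["position"])[:2]-pv
    a=np.degrees(np.arctan2(d[1],d[0]))%360-8.6
    rd=d/np.linalg.norm(d); F=np.array(o["wrist_force"]); t=np.array([rd[1],-rd[0]])
    print("station angle %.1f (theta %.3f rad) r %.4f"%(a,np.radians(215-a),np.linalg.norm(d)),"F rad %.1f tan %.1f z %.1f"%(F[:2]@rd,F[:2]@t,F[2]))
E
python3 - <<'E'
from h import *
arc();goto(.5036,.0947,.053,208.6)
E
```

```text
station angle 200.9 (theta 0.246 rad) r 0.0993 F rad 3.3 tan -3.3 z 5.2
t 19.12 pos [0.5087 0.0858 0.0523] psi -152.5 open 0.170 F [-1.2 -4.4  5.2] q [ 0.17  0.39 -0.46  0.72 -0.   -0.31]
shift [ 0.0005  0.0102 -0.0007] turn [-0.001  -0.0003 -0.0064] rows 0.2
```

Working well. I'll continue.

Request:
arm_command(
  moves=[-0.0001,0.0052,0,0,0,0.0167,-0.0005,0.0105,0,0,0,0.0333,-0.0012,0.0156,0,0,0,0.05,-0.0022,0.0208,0,0,0,0.0667,-0.0034,0.0259,0,0,0,0.0833],
)

```text
clock: 19.53
position: [0.499, 0.1101, 0.0523]
eef_rot: [-0.0, -0.108, 0.994, -0.002]
wrist_force: [-2.9, -5.2, 7.5]
opening: 0.171
```

```bash
python3 - <<'E'
from h import *
arc();goto(.5036,.0947,.053,208.6)
E
```

```text
station angle 185.8 (theta 0.510 rad) r 0.0993 F rad 4.1 tan -4.3 z 7.5
t 19.53 pos [0.499  0.1101 0.0523] psi -167.5 open 0.171 F [-2.9 -5.2  7.5] q [ 0.22  0.38 -0.47  0.72 -0.    0.  ]
shift [-0.0012 -0.016  -0.0007] turn [-0.0011 -0.0006 -0.0897] rows 2.3
```

Request:
arm_command(
  moves=[-0.0001,0.0052,0,0,0,0.0167,-0.0005,0.0105,0,0,0,0.0333,-0.0012,0.0156,0,0,0,0.05,-0.0022,0.0208,0,0,0,0.0667,-0.0034,0.0259,0,0,0,0.0833],
)

```text
clock: 19.95
position: [0.4958, 0.136, 0.0522]
eef_rot: [-0.001, 0.022, 1.0, -0.002]
wrist_force: [-4.9, -5.1, 9.5]
opening: 0.169
```

```bash
python3 - <<'E'
from h import *
arc();goto(.4993,.1629,.053,163.6)
E
```

```text
station angle 170.7 (theta 0.774 rad) r 0.0994 F rad 4.8 tan -5.1 z 9.5
t 19.95 pos [0.4958 0.136  0.0522] psi 177.5 open 0.169 F [-4.9 -5.1  9.5] q [ 0.27  0.39 -0.46  0.72 -0.    0.31]
shift [-0.0023  0.0271 -0.0009] turn [-0.0013 -0.0004  0.077 ] rows 1.9
```

Request:
arm_command(
  moves=[-0.0001,0.0052,0,0,0,0.0167,-0.0005,0.0105,0,0,0,0.0333,-0.0012,0.0156,0,0,0,0.05,-0.0022,0.0208,0,0,0,0.0667,-0.0026,0.0225,0,0,0,0.0722],
)

```text
clock: 20.37
position: [0.4987, 0.1586, 0.0522]
eef_rot: [-0.001, 0.135, 0.991, -0.002]
wrist_force: [-6.7, -4.0, 11.6]
opening: 0.168
```

Request:
arm_command(
  moves=[0,0,0,0,0,0,0,0,0,0,0,0],
)

```text
clock: 20.53
position: [0.4986, 0.1583, 0.0522]
eef_rot: [-0.001, 0.134, 0.991, -0.002]
wrist_force: [-5.8, -4.0, 11.0]
opening: 0.17
```

```bash
python3 - <<'E'
from h import *
arc();goto(.4993,.1629,.053,163.6)
E
```

```text
station angle 157.7 (theta 1.001 rad) r 0.0994 F rad 4.7 tan -5.2 z 11.0
t 20.53 pos [0.4986 0.1583 0.0522] psi 164.6 open 0.170 F [-5.8 -4.  11. ] q [ 0.31  0.4  -0.44  0.74 -0.    0.58]
shift [ 0.0006  0.0046 -0.0008] turn [-0.0014 -0.0007  0.0058] rows 0.2
```

Request:
arm_command(
  moves=[0,0.0015,0,0,0,0.004,0,0.003,0,0,0,0.008,0,0.0045,0,0,0,0.012,0,0.0045,0,0,0,0.012,0,0.0045,0,0,0,0.012],
)

```text
clock: 20.95
position: [0.4997, 0.1623, 0.0522]
eef_rot: [-0.001, 0.152, 0.988, -0.002]
wrist_force: [-6.5, -4.8, 11.7]
opening: 0.171
```

```bash
python3 - <<'E'
from h import *
arc();goto(.4993,.1629,.053,163.6)
E
```

```text
station angle 155.3 (theta 1.042 rad) r 0.0994 F rad 4.9 tan -6.4 z 11.7
t 20.95 pos [0.4997 0.1623 0.0522] psi 162.5 open 0.171 F [-6.5 -4.8 11.7] q [ 0.32  0.41 -0.43  0.74 -0.    0.62]
shift [ 0.0005  0.0004 -0.0008] turn [-0.0016 -0.0007 -0.0063] rows 0.2
```

Request:
arm_command(
  moves=[0,0.001,0,0,0,0,0,0.002,0,0,0,0,0,0.002,0,0,0,0,0,0.002,0,0,0,0],
)

```text
clock: 21.28
position: [0.4999, 0.1632, 0.0522]
eef_rot: [-0.002, 0.153, 0.988, -0.003]
wrist_force: [-7.8, -7.5, 12.5]
opening: 0.171
```

```bash
python3 - <<'E'
from h import *
arc();goto(.4993,.1629,.053,163.6)
E
```

```text
station angle 154.7 (theta 1.052 rad) r 0.0994 F rad 5.3 tan -9.4 z 12.5
t 21.28 pos [0.4999 0.1632 0.0522] psi 162.4 open 0.171 F [-7.8 -7.5 12.5] q [ 0.32  0.41 -0.43  0.74 -0.    0.63]
shift [ 0.0005 -0.0005 -0.0008] turn [-0.0022 -0.0007 -0.0066] rows 0.2
```

Request:
arm_command(
  moves=[0,0.001,0,0,0,0,0,0.002,0,0,0,0,0,0.003,0,0,0,0,0,0.003,0,0,0,0,0,0.003,0,0,0,0],
)

```text
clock: 21.7
position: [0.5, 0.1634, 0.0521]
eef_rot: [-0.002, 0.154, 0.988, -0.006]
wrist_force: [-8.7, -15.6, 15.6]
opening: 0.168
```

```bash
python3 - <<'E'
from h import *
arc();goto(.4993,.1629,.053,163.6)
for n in ("scene","side","wrist"):
    c=cam(n);save(c,n+"9.png",1.4)
    if n!="wrist":
        a=c["im"][180:300,290:445] if n=="scene" else c["im"][225:420,225:345]
        cv2.imwrite(f"pics/{n}9z.png",cv2.resize(a[:,:,::-1],None,fx=5 if n=="scene" else 3,fy=5 if n=="scene" else 3,interpolation=2))
E
```

```text
station angle 154.6 (theta 1.054 rad) r 0.0995 F rad 3.8 tan -17.4 z 15.6
t 21.70 pos [0.5    0.1634 0.0521] psi 162.3 open 0.168 F [ -8.7 -15.6  15.6] q [ 0.32  0.41 -0.42  0.75 -0.01  0.63]
shift [ 0.0005 -0.0007 -0.0009] turn [-0.004  -0.0005 -0.007 ] rows 0.2
```

View pics/scene9z.png

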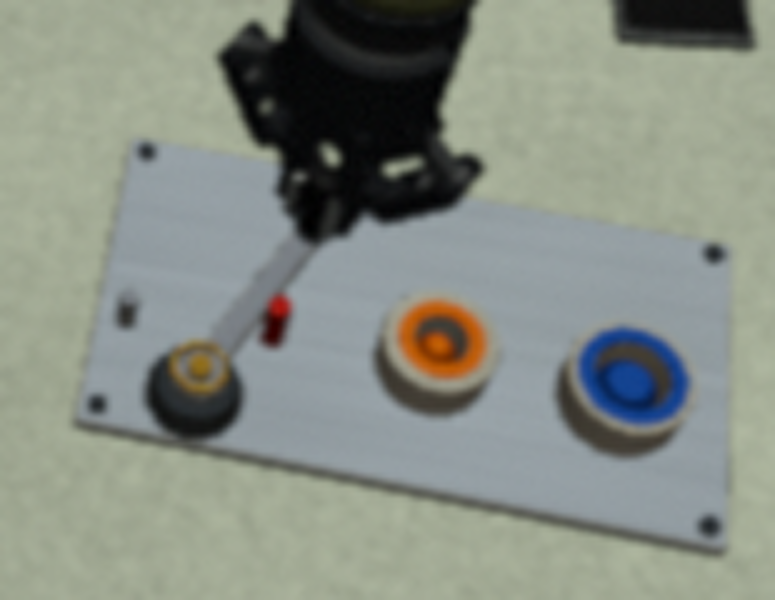

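View pics/side9.png

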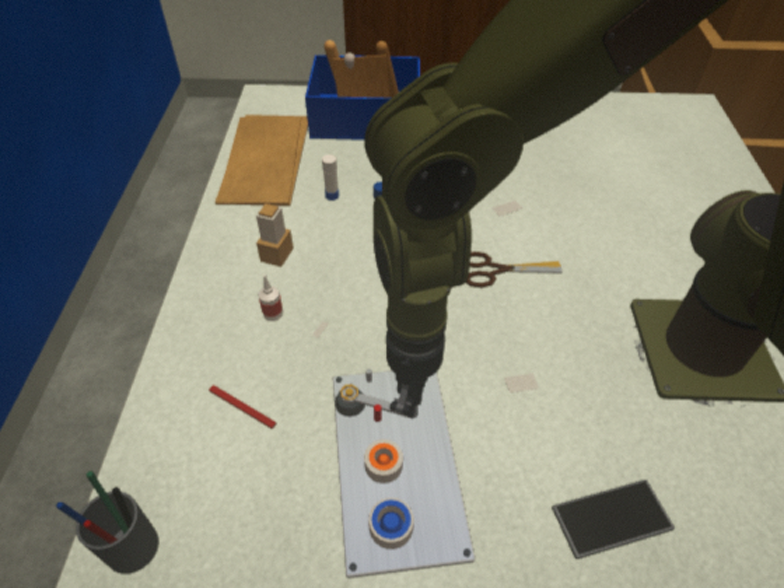

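View pics/wrist9.png

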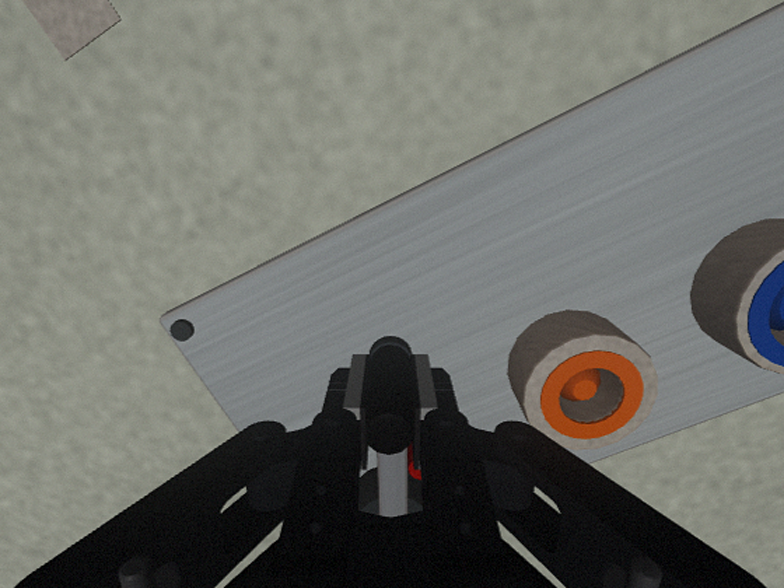

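The bar lies against the red post in all three views (wrist view: post at (415,465)). The push rose from 6 to 17 N with no further travel. Both rolls are on their hubs. I'll check that it stays steady, then hand in.

Request:
arm_command(
  moves=[0,0,0,0,0,0,0,0,0,0,0,0,0,0,0,0,0,0,0,0,0,0,0,0,0,0,0,0,0,0],
)

```text
clock: 22.27
position: [0.4999, 0.1634, 0.0521]
eef_rot: [-0.002, 0.154, 0.988, -0.006]
wrist_force: [-8.1, -15.4, 15.0]
opening: 0.17
```

Request:
arm_command(
  moves=[0,0,0,0,0,0,0,0,0,0,0,0,0,0,0,0,0,0,0,0,0,0,0,0,0,0,0,0,0,0],
)

```text
clock: 22.68
position: [0.5, 0.1634, 0.0522]
eef_rot: [-0.002, 0.154, 0.988, -0.006]
wrist_force: [-8.8, -15.0, 15.1]
opening: 0.171
```

```bash
python3 - <<'E'
from h import *
arc();goto(.4993,.1629,.053,163.6)
c=cam("side")
import pickle
C=pickle.load(open("c0.pkl","rb"))
print("rolls",ringc(c,O,(274,328),20,.042),ringc(c,B,(279,372),20,.042))
print(order.finish_job())
E
```

```text
station angle 154.6 (theta 1.054 rad) r 0.0995 F rad 4.1 tan -16.9 z 15.1
t 22.68 pos [0.5    0.1634 0.0522] psi 162.3 open 0.171 F [ -8.8 -15.   15.1] q [ 0.32  0.41 -0.43  0.74 -0.01  0.63]
shift [ 0.0005 -0.0007 -0.0008] turn [-0.0039 -0.0005 -0.007 ] rows 0.2
rolls (array([0.5398, 0.239 ]), np.float64(0.0198), np.float64(0.0011)) (array([0.5265, 0.3275]), np.float64(0.0241), np.float64(0.001))
the job is handed in; nothing more can be done
None
```

I put the blue-cored and orange-cored rolls on their matching hubs and let go of them. I then gripped the black roller, swung the tension arm to its red stop post, and handed the job in at about 22.7 s while still holding it there.

- **Rolls:** in the last side view, taking them as lying flat on the plate, both centres came within about 1–2 mm of their hubs. The earlier wrist view showed each post inside its roll.
- **Tension arm:** my estimate of its angle was about 1.05 rad, which is the stop. The bar lay against the red post in the camera views. When I pushed 3 mm further, the push rose from about 9 to 17 N with almost no movement, and it stayed steady for the next second.
- **Upward force while holding:** the wrist also carried about 15 N upward. It built up during the swing and I did not find out why. The total of about 23 N is well under the 120 N limit.
- **Other objects:** I did not touch the green spare, the yellow look-alike or anything else on purpose, and the things visible in the final views looked unmoved. In the last side view the robot arm hid the green and yellow rolls and most of the blue cap, so I could not confirm those three at the end.

No check failed. The camera measurements disagreed with each other by up to about 3 mm on the rolls and hubs I used, and the fit of both rolls was not affected.

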